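# Couple the air canisters to the charging dock

### The arm

A 6-joint arm with a two-finger parallel gripper is mounted at the origin on a cart in front of the work surface, level with it; the furniture and walls round the work are solid. World frame = base frame: x ahead of the robot, y to its left, z up, the work surface at z = 0. Lengths are in m, angles in rad, forces in N, time in s.
With the tool pointing down it reaches from about 0.425 to 0.925 m from the base axis. Payload 12.5 kg.
Tool frame: the origin (TCP) lies midway between the tips of the shut fingers; the grasp point (between the pads) lies 19 mm behind it; z points along the fingers, y is the direction in which the jaws open and shut (so a half turn about z gives the same grasp; the last joint's range is limited). The gripper opens to 85 mm and grips with 20 to 120 N. Pads are 22 mm wide; open, the fingers measure 114 mm over their backs; the gripper's body (76 mm by 85 mm) begins 54 mm behind the grasp point. The pads swing forward as they close: fully open they stand 13 mm farther back than shut.
Start: joints at [1.21, 0.491, 1.559, -0, 1.092, -0.106], TCP at [0.158, 0.605, 0.231] pointing down, gripper open.
Joint ranges: [-3.1, 3.1], [-0.84, 2.19], [0.05, 2.79], [-1.13, 4.28], [0.06, 2.93], [-2.69, 2.69]. Speed limits (rad/s): [2.22, 2.22, 2.79, 3.14, 3.14, 3.14].

### API

Orientations are given as a rotation vector (axis times angle).
In Python, from rig import r gives the robot as it stands.
- The arm moves only by the tool servo_tool, never from a script. Its argument "plan" is one flat list of numbers, 7 for each row, row after row: the shift along the tool's x, y, z in cm, then the turn, a rotation vector about the tool's x, y, z in rad, then the gripper's target within -1 to 1 (fully open at 1, half-way at 0, shut at -1). A call has 1 to 5 rows; each row shifts and turns the commanded pose from where the row before left it, along the tool's axes as they then stand; what a row does not reach is not made up. A row lasts 1/10 s, in which the tool goes at most 50 mm and 8.59 degrees, less where a joint would pass 70% of its speed; a pose out of reach is approached as far as the arm can. A call is refused whole if a number of a shift passes 5 or a number of a turn 0.15, either way. A call with a gripper value outside its range is refused whole. The fingers move at their own pace and stop on an object; "grip_force" is the grip in N (left out, the last holds). Time passes only in rows, so rows that do not move let the fingers close. It gives the time, the measured TCP pose, the force and the opening at its end, in the units of the state.
- r.get_obs(): the state, without advancing time (a new reading comes with each control period).
- r.get_image(name): name is "scene" or "top" or "wrist"; returns a dict with "color" (420x560x3 uint8, red, green, blue), "fx", "fy", "cx", "cy" (pixels), "T" (4x4, takes a point from camera to world coordinates). Camera axes: x right, y up, looking along -z (the intrinsics and any distortion apply to the point x, -y, -z); pixel columns grow to the right and rows downward; lengths in m; the calibration is good to about 2 mm. A picture is of the moment at which its call begins. There is no depth.
- r.hand_in(): hands the job in, once; it reports no verdict.
The state is a dict: "t": time; "joints": joint angles; "joint_vel": joint speeds; "joint_efforts": joint torques, N m; "position": TCP position; "ee_rot": TCP orientation; "wrist_force": force on the tool from outside, world axes, zero at the start; "ft_torque": the same for the moment, N m; "gripper_width": finger opening in m.
Only numpy, scipy, OpenCV 4.12 (cv2) and the standard library are available. Lean on these libraries where they do the work, as an engineer would, in place of code of your own. Each camera call takes 0.05 s, during which the arm holds its last target.

### The job

Put the refillable air canisters standing on the bench on the charging dock for filling: first pull the dock's vent lever up until it stays in its top notch, then, for each canister, pull a free coupler's sleeve back (down) until it stays there and press the canister, nipple down, fully home in that coupler so that the sleeve springs forward and locks it. When every canister is locked on, and not before, press the lever's release button so that the lever drops all the way down; leave any unused coupler with its sleeve forward and do not disturb the other things on the bench.

Things in the scene. Friction and masses are not known exactly. Their poses are not given: they have to be found in the camera images.
- dock: Charging dock, fixed to the bench: low grey block 122 mm in x by 350 mm in y by 30 mm high, with three upright couplers at x = 0, y = 125, 40 and -45 mm, the vent lever at y = -145 mm and a small pressure gauge behind the middle (top 83 mm high). A blue riser post (295 mm high) stands behind its left end. Origin: centre of its underside; z up, -x side faces the robot.
- canister_0_mid (a point): Air canister 0 (may be absent): upright aluminium cylinder 53 mm in diameter, 114 mm high, 0.34-0.48 kg, on a dark base plate 68 mm wide (28-36 mm up) and a 69 mm foot ring on 6 thin legs; between them a grooved brass nipple (14 mm thick, 25 mm long) points down from the flat underside, ending 3 mm above the feet. Point: on the axis, 70 mm above the feet, 42 mm above the underside; good to grasp here. z up; yaw is immaterial.
- canister_1_mid (a point): Air canister 1 (may be absent): upright aluminium cylinder 53 mm in diameter, 114 mm high, 0.34-0.48 kg, on a dark base plate 68 mm wide (28-36 mm up) and a 69 mm foot ring on 6 thin legs; between them a grooved brass nipple (14 mm thick, 25 mm long) points down from the flat underside, ending 3 mm above the feet. Point: on the axis, 70 mm above the feet, 42 mm above the underside; good to grasp here. z up; yaw is immaterial.
- canister_2_mid (a point): Air canister 2 (may be absent): upright aluminium cylinder 53 mm in diameter, 114 mm high, 0.34-0.48 kg, on a dark base plate 68 mm wide (28-36 mm up) and a 69 mm foot ring on 6 thin legs; between them a grooved brass nipple (14 mm thick, 25 mm long) points down from the flat underside, ending 3 mm above the feet. Point: on the axis, 70 mm above the feet, 42 mm above the underside; good to grasp here. z up; yaw is immaterial.
- mouth_0 (a point): Coupler 0, leftmost (+y in the dock frame): centre of its round mouth (16.4 mm bore) on an upright brass tube 25 mm wide, 95 mm above the bench; axes as the dock's. Canister fully home: underside on the mouth, its point 42 to 43.5 mm above this one on the same vertical, legs round the sleeve. While the sleeve is forward pins bar the bore and the nipple stops 13 mm too high: do not force.
- mouth_1 (a point): Coupler 1, middle: centre of its round mouth (16.4 mm bore) on an upright brass tube 25 mm wide, 95 mm above the bench; axes as the dock's. Canister fully home: underside on the mouth, its point 42 to 43.5 mm above this one on the same vertical, legs round the sleeve. While the sleeve is forward pins bar the bore and the nipple stops 13 mm too high: do not force.
- mouth_2 (a point): Coupler 2, rightmost of the couplers, next to the lever: centre of its round mouth (16.4 mm bore) on an upright brass tube 25 mm wide, 95 mm above the bench; axes as the dock's. Canister fully home: underside on the mouth, its point 42 to 43.5 mm above this one on the same vertical, legs round the sleeve. While the sleeve is forward pins bar the bore and the nipple stops 13 mm too high: do not force.
- sleeve_0_mid (a point): Sleeve of coupler 0: ribbed steel ring, 32 mm outer diameter, 20 mm high, its top 1 mm below the mouth when forward (up). Point: on its axis at half its height; moves with it. Can be pinched from above across its diameter and drawn down; pinching along the dock's x keeps clear of the neighbours.
- sleeve_1_mid (a point): Sleeve of coupler 1: ribbed steel ring, 32 mm outer diameter, 20 mm high, its top 1 mm below the mouth when forward (up). Point: on its axis at half its height; moves with it. Can be pinched from above across its diameter and drawn down; pinching along the dock's x keeps clear of the neighbours.
- sleeve_2_mid (a point): Sleeve of coupler 2: ribbed steel ring, 32 mm outer diameter, 20 mm high, its top 1 mm below the mouth when forward (up). Point: on its axis at half its height; moves with it. Can be pinched from above across its diameter and drawn down; pinching along the dock's x keeps clear of the neighbours.
- sleeve_0 (a joint): Sleeve 0 travel, m: 0 forward (up, locked), stop at 0.014 (down). A spring pushes it forward (pull up to 9 N); at 0.012 a catch clicks in and holds it back (reads 0.0115 to 0.012). Only a nipple pressed fully home (a few N) frees the catch: the sleeve springs up into the groove; nipple not quite home, it stops half-way. Pulled back again it unlocks the nipple.
- sleeve_1 (a joint): Sleeve 1 travel, m: 0 forward (up, locked), stop at 0.014 (down). A spring pushes it forward (pull up to 9 N); at 0.012 a catch clicks in and holds it back (reads 0.0115 to 0.012). Only a nipple pressed fully home (a few N) frees the catch: the sleeve springs up into the groove; nipple not quite home, it stops half-way. Pulled back again it unlocks the nipple.
- sleeve_2 (a joint): Sleeve 2 travel, m: 0 forward (up, locked), stop at 0.014 (down). A spring pushes it forward (pull up to 9 N); at 0.012 a catch clicks in and holds it back (reads 0.0115 to 0.012). Only a nipple pressed fully home (a few N) frees the catch: the sleeve springs up into the groove; nipple not quite home, it stops half-way. Pulled back again it unlocks the nipple.
- vent_lever (a joint): Angle (rad) of the vent lever, like a hand brake, at the dock's right end (-y): 0 = level, pointing along the dock's -x to the robot; grows as the free end is raised, stop at 0.92. A ratchet holds it at about 0.4 (lower notch) and 0.82 (top); raise it a little past a notch to catch. A spring pulls it down (4 N at the grip, up to 7 N while passing a notch).
- lever_hinge (a point): Point on the lever's hinge axis in the lever's middle plane, 75 mm above the bench; axes as the dock's: the lever turns about this y axis, x points away from the lever's grip at rest, z up.
- lever_grip (a point): Centre of the lever's black grip: 52 mm long along the lever, 16 mm wide across it (dock's y), 22 mm high. At angle 0 it is 115 mm along -x from the hinge and 6 mm above it; moves with the lever. Can be pinched across its width from above, the fingers turning on its flanks as it swings.
- button_top (a point): Centre of the top of the ratchet's release button, a round black button 26 mm in diameter, behind the lever (48 mm along the dock's +x from the hinge), 102 mm above the bench when up; its guide below is 32 mm in diameter. Pressed straight down.
- release_button (a joint): Travel of the release button in m: 0 = up, 0.008 = fully down (about 5 N). Pressed by 4 mm or more it frees the lever, which springs down to 0 in under half a second; kept pressed until the lever is down, or the lower notch may catch it. It also dips by itself as the lever passes a notch.
- tape_measure_mid (a point): Bystander: yellow and black tape measure, 35x75x62 mm, on the bench at the right. Point: 31 mm above its underside. Not to be disturbed.
- stapler_mid (a point): Bystander: black stapler, 34x135x48 mm, on the bench at the right, behind the tape measure. Point: 24 mm above its underside. Not to be disturbed.
- marker_black_mid (a point): Bystander: white marker pen with a black cap, 138 mm long, 12 mm thick, on the bench behind the dock. Point: 6 mm above its underside. Not to be disturbed.
- glue_bottle_mid (a point): Bystander: white glue bottle with a red tip, 42 mm in diameter and 112 mm tall, standing behind the dock. Point: 45 mm above its underside. Not to be disturbed.
Mind the look-alikes: they are no part of the job. What is shaped like the part that bears canister_1_mid but orange or pink is not meant. Leave any orange look-alike of the part that bears canister_2_mid alone.

How it is judged:
On the way, in this order (a step that is already met when the one before it is completed fails the run):
1. the vent lever is up in its top notch (angle above 0.75 rad) before any canister is on a coupler (value of joint vent_lever above 0.75 rad and height (world z) of each of canister_0_mid, canister_1_mid, canister_2_mid below 0.1 m), for 0.3 s.
2. with the lever still up, every canister present is fully home in a coupler and that coupler's sleeve is forward (value of joint vent_lever above 0.75 rad and ((horizontal distance between canister_0_mid and mouth_0 below 0.009 m and z of canister_0_mid in the frame of mouth_0 between 0.039 and 0.0445 m and value of joint sleeve_0 below 0.0018 m) or (horizontal distance between canister_0_mid and mouth_1 below 0.009 m and z of canister_0_mid in the frame of mouth_1 between 0.039 and 0.0445 m and value of joint sleeve_1 below 0.0018 m) or (horizontal distance between canister_0_mid and mouth_2 below 0.009 m and z of canister_0_mid in the frame of mouth_2 between 0.039 and 0.0445 m and value of joint sleeve_2 below 0.0018 m)) and angle between each of canister_0_mid, canister_1_mid, canister_2_mid's own z axis and vertical below 0.16 rad and ((horizontal distance between canister_1_mid and mouth_0 below 0.009 m and z of canister_1_mid in the frame of mouth_0 between 0.039 and 0.0445 m and value of joint sleeve_0 below 0.0018 m) or (horizontal distance between canister_1_mid and mouth_1 below 0.009 m and z of canister_1_mid in the frame of mouth_1 between 0.039 and 0.0445 m and value of joint sleeve_1 below 0.0018 m) or (horizontal distance between canister_1_mid and mouth_2 below 0.009 m and z of canister_1_mid in the frame of mouth_2 between 0.039 and 0.0445 m and value of joint sleeve_2 below 0.0018 m)) and ((horizontal distance between canister_2_mid and mouth_0 below 0.009 m and z of canister_2_mid in the frame of mouth_0 between 0.039 and 0.0445 m and value of joint sleeve_0 below 0.0018 m) or (horizontal distance between canister_2_mid and mouth_1 below 0.009 m and z of canister_2_mid in the frame of mouth_1 between 0.039 and 0.0445 m and value of joint sleeve_1 below 0.0018 m) or (horizontal distance between canister_2_mid and mouth_2 below 0.009 m and z of canister_2_mid in the frame of mouth_2 between 0.039 and 0.0445 m and value of joint sleeve_2 below 0.0018 m))), for 0.3 s.
3. then the release button is pressed (by 2 mm or more), the canisters all still locked on (value of joint release_button above 0.002 m and ((horizontal distance between canister_0_mid and mouth_0 below 0.009 m and z of canister_0_mid in the frame of mouth_0 between 0.039 and 0.0445 m and value of joint sleeve_0 below 0.0018 m) or (horizontal distance between canister_0_mid and mouth_1 below 0.009 m and z of canister_0_mid in the frame of mouth_1 between 0.039 and 0.0445 m and value of joint sleeve_1 below 0.0018 m) or (horizontal distance between canister_0_mid and mouth_2 below 0.009 m and z of canister_0_mid in the frame of mouth_2 between 0.039 and 0.0445 m and value of joint sleeve_2 below 0.0018 m)) and angle between each of canister_0_mid, canister_1_mid, canister_2_mid's own z axis and vertical below 0.16 rad and ((horizontal distance between canister_1_mid and mouth_0 below 0.009 m and z of canister_1_mid in the frame of mouth_0 between 0.039 and 0.0445 m and value of joint sleeve_0 below 0.0018 m) or (horizontal distance between canister_1_mid and mouth_1 below 0.009 m and z of canister_1_mid in the frame of mouth_1 between 0.039 and 0.0445 m and value of joint sleeve_1 below 0.0018 m) or (horizontal distance between canister_1_mid and mouth_2 below 0.009 m and z of canister_1_mid in the frame of mouth_2 between 0.039 and 0.0445 m and value of joint sleeve_2 below 0.0018 m)) and ((horizontal distance between canister_2_mid and mouth_0 below 0.009 m and z of canister_2_mid in the frame of mouth_0 between 0.039 and 0.0445 m and value of joint sleeve_0 below 0.0018 m) or (horizontal distance between canister_2_mid and mouth_1 below 0.009 m and z of canister_2_mid in the frame of mouth_1 between 0.039 and 0.0445 m and value of joint sleeve_1 below 0.0018 m) or (horizontal distance between canister_2_mid and mouth_2 below 0.009 m and z of canister_2_mid in the frame of mouth_2 between 0.039 and 0.0445 m and value of joint sleeve_2 below 0.0018 m))), for 0.02 s.
At the end, for the whole second after the job is handed in: Every canister present is upright (within 0.16 rad) and fully home in a coupler: its listed point within 9 mm of the coupler's axis and 39 to 44.5 mm above the mouth; all three sleeves are forward (under 1.8 mm of travel), on unused couplers too; the vent lever is down (below 0.06 rad) (((horizontal distance between canister_0_mid and mouth_0 below 0.009 m and z of canister_0_mid in the frame of mouth_0 between 0.039 and 0.0445 m and value of joint sleeve_0 below 0.0018 m) or (horizontal distance between canister_0_mid and mouth_1 below 0.009 m and z of canister_0_mid in the frame of mouth_1 between 0.039 and 0.0445 m and value of joint sleeve_1 below 0.0018 m) or (horizontal distance between canister_0_mid and mouth_2 below 0.009 m and z of canister_0_mid in the frame of mouth_2 between 0.039 and 0.0445 m and value of joint sleeve_2 below 0.0018 m)) and angle between each of canister_0_mid, canister_1_mid, canister_2_mid's own z axis and vertical below 0.16 rad and ((horizontal distance between canister_1_mid and mouth_0 below 0.009 m and z of canister_1_mid in the frame of mouth_0 between 0.039 and 0.0445 m and value of joint sleeve_0 below 0.0018 m) or (horizontal distance between canister_1_mid and mouth_1 below 0.009 m and z of canister_1_mid in the frame of mouth_1 between 0.039 and 0.0445 m and value of joint sleeve_1 below 0.0018 m) or (horizontal distance between canister_1_mid and mouth_2 below 0.009 m and z of canister_1_mid in the frame of mouth_2 between 0.039 and 0.0445 m and value of joint sleeve_2 below 0.0018 m)) and ((horizontal distance between canister_2_mid and mouth_0 below 0.009 m and z of canister_2_mid in the frame of mouth_0 between 0.039 and 0.0445 m and value of joint sleeve_0 below 0.0018 m) or (horizontal distance between canister_2_mid and mouth_1 below 0.009 m and z of canister_2_mid in the frame of mouth_1 between 0.039 and 0.0445 m and value of joint sleeve_1 below 0.0018 m) or (horizontal distance between canister_2_mid and mouth_2 below 0.009 m and z of canister_2_mid in the frame of mouth_2 between 0.039 and 0.0445 m and value of joint sleeve_2 below 0.0018 m)) and value of joint each of sleeve_0, sleeve_1, sleeve_2 below 0.0018 m and value of joint vent_lever below 0.06 rad); the robot touches nothing.
It fails at once if the tape measure is moved by more than 3 cm (distance of tape_measure_mid from where it was at the start of the episode above 0.03 m).
It fails at once if the stapler is moved by more than 3 cm (distance of stapler_mid from where it was at the start of the episode above 0.03 m).
It fails at once if the marker black is moved by more than 3 cm (distance of marker_black_mid from where it was at the start of the episode above 0.03 m).
It fails at once if the glue bottle is moved by more than 3 cm (distance of glue_bottle_mid from where it was at the start of the episode above 0.03 m).
Of canister_0, canister_1, canister_2 only 2 to 3 are there at a start; the rules pass over those that are not, and their reading is None.
At some moment in a run one of canister_0, canister_1, canister_2 may be knocked a few centimetres aside while the robot is not near it.
It also fails if it takes over 210 s, if anything falls off the work surface, if the arm or the gripper's body presses on something with over 40 N, if the wrist force passes 120 N, or if a joint passes its speed limit or range.

## Working session

There is one attempt and no reset: what is moved stays moved. The work goes in short steps, Python scripts to look and compute and a tool call to move; the robot and the scene stay as the last step left them, time stands still between calls to the robot, and variables do not carry over. Pictures are saved under pics/ and viewed, and the job is handed in when it is done.

Besides the shell and the picture viewer there is one more tool, called after "Emit:" in YAML: its name, and indented under it one key for each argument. servo_tool: Moves the arm, as the interface text tells. Its arguments: {"type":"object","properties":{"plan":{"type":"array","items":{"type":"number"}},"grip_force":{"type":"number"}},"required":["plan"]}

```bash
mkdir -p pics; ls; python3 - <<'E'
from rig import r
import cv2
print(r.get_obs())
for n in ("scene","top","wrist"):
    im=r.get_image(n); cv2.imwrite(f"pics/{n}0.png",im["color"][:,:,::-1])
    print(n,im["fx"],im["fy"],im["cx"],im["cy"],im["T"].round(4).tolist(),[k for k in im])
E
```

```text
pics
{'t': 0.0, 'joints': array([ 1.21038142e+00,  4.91562852e-01,  1.55946203e+00, -2.38259153e-05,
        1.09169022e+00, -1.05616698e-01]), 'joint_vel': array([ 1.16191143e-03, -8.17532475e-04, -3.57715446e-04,  4.47167129e-05,
        2.80402154e-04,  9.01793095e-04]), 'joint_efforts': array([ 2.16373832e-03, -6.18471122e+01, -2.61591607e+01, -1.02747467e-04,
        4.10646200e-03,  4.89709009e-05]), 'position': array([0.15744328, 0.60460707, 0.23072136]), 'ee_rot': array([-3.99106784e-01, -3.11589730e+00,  1.72302621e-03]), 'wrist_force': array([-0.67849286,  0.80823379,  0.71390687]), 'ft_torque': array([ 0.04225314, -0.03692175,  0.05069671]), 'gripper_width': 0.08526706328819278}
scene 467.2098187397727 467.2098187397727 281.9083903898768 204.56590224828895 [[-0.8772, 0.2049, -0.4343, -0.0371], [-0.4802, -0.3735, 0.7936, 1.1088], [0.0004, 0.9047, 0.426, 0.7012], [0.0, 0.0, 0.0, 1.0]] ['color', 'fx', 'fy', 'cx', 'cy', 'T']
top 532.5007684242453 532.5007684242453 289.9637351267653 216.8325530217792 [[0.009, 0.995, -0.0995, 0.4186], [-0.9999, 0.0082, -0.0085, -0.0378], [-0.0077, 0.0995, 0.995, 1.6623], [0.0, 0.0, 0.0, 1.0]] ['color', 'fx', 'fy', 'cx', 'cy', 'T']
wrist 338.73660543381686 338.73660543381686 276.82784422018824 207.44441009756994 [[0.2507, -0.9336, -0.2562, 0.0925], [0.9681, 0.2413, 0.0679, 0.622], [-0.0016, -0.265, 0.9642, 0.3734], [0.0, 0.0, 0.0, 1.0]] ['color', 'fx', 'fy', 'cx', 'cy', 'T']
```

View pics/scene0.png

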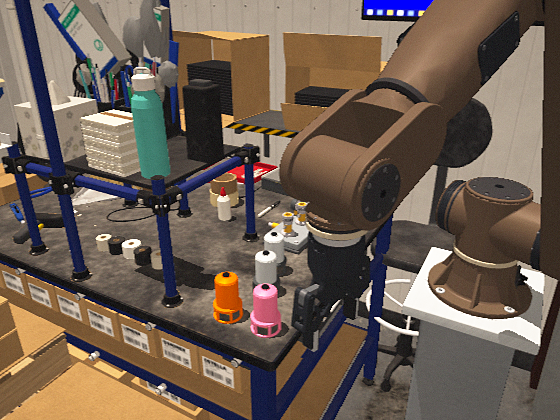

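View pics/top0.png

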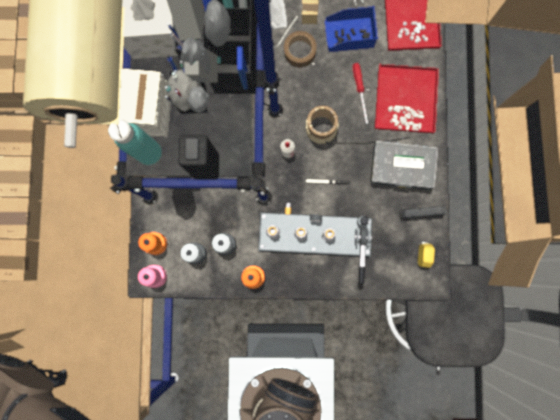

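View pics/wrist0.png

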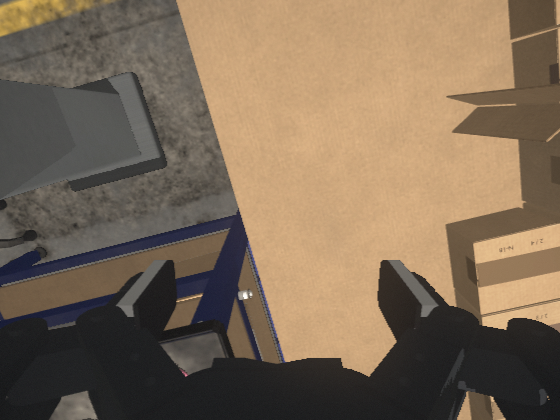

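```bash
cat > h.py <<'E'
import numpy as np, cv2
from rig import r
from scipy.spatial.transform import Rotation as R
def get(n,name=None):
    im=r.get_image(n)
    if name: cv2.imwrite(f"pics/{name}.png",im["color"][:,:,::-1])
    return im
def ray(im,u,v):
    d=np.array([(u-im["cx"])/im["fx"],-(v-im["cy"])/im["fy"],-1.0])
    T=np.array(im["T"]); return T[:3,3],T[:3,:3]@d
def plane(im,u,v,z):
    o,d=ray(im,u,v); return o+d*(z-o[2])/d[2]
def proj(im,p):
    T=np.array(im["T"]); q=T[:3,:3].T@(np.asarray(p,float)-T[:3,3])
    return np.array([im["cx"]+im["fx"]*q[0]/-q[2], im["cy"]-im["fy"]*q[1]/-q[2]])
def crop(im,x0,y0,x1,y1,k,name):
    c=im["color"][y0:y1,x0:x1,::-1]; cv2.imwrite(f"pics/{name}.png",cv2.resize(c,None,fx=k,fy=k,interpolation=cv2.INTER_CUBIC))
def tri(a,b):
    A=[];B=[]
    M=np.zeros((3,3));v=np.zeros(3)
    for o,d in (a,b):
        d=d/np.linalg.norm(d);P=np.eye(3)-np.outer(d,d);M+=P;v+=P@o
    return np.linalg.solve(M,v)
def pose():
    o=r.get_obs(); return o["position"],R.from_rotvec(o["ee_rot"]).as_matrix(),o
E
python3 - <<'E'
from h import *
im=get("top"); crop(im,130,190,450,310,2.5,"top_crop")
for n,u,v,z in (("canA",192,254,.114),("canB",223,243,.114),("orange1",253,277,.114),("c0",273,231,.095),("c1",301,233,.095),("c2",329,235,.095)):
    print(n,plane(im,u,v,z).round(4))
p,Rm,o=pose();print(p,Rm.round(3))
E
```

```text
canA [0.4625 0.2591 0.114 ]
canB [0.4953 0.1696 0.114 ]
orange1 [0.3977 0.0807 0.114 ]
c0 [0.5329 0.0253 0.095 ]
c1 [ 0.5277 -0.0574  0.095 ]
c2 [ 0.5225 -0.1399  0.095 ]
[0.15747794 0.60471263 0.23097222] [[-0.968  0.252 -0.   ]
 [ 0.252  0.968 -0.001]
 [ 0.    -0.001 -1.   ]]
```

View pics/top_crop.png

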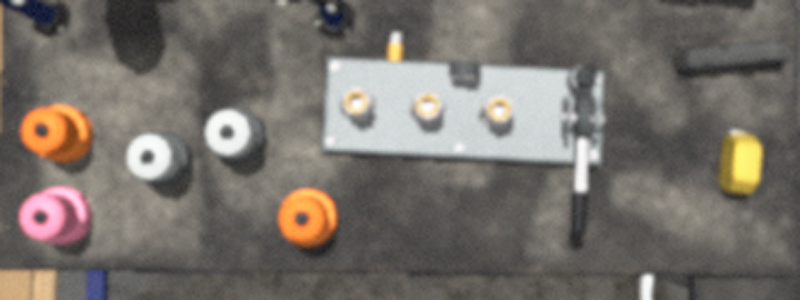

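Top view: silver canisters at (192,254) and (223,243). Look-alikes: orange (152,243), orange (253,277), pink (152,276). The crop confirms that only the two silver ones match, and that the dock couplers are at (273,231), (301,233) and (329,235). I'll move above the dock for a closer view.

Emit:
servo_tool:
  plan: [-1.5,-4.0,-2.2,0,0,0,1,-2.0,-4.2,-1.5,0,0,0,1,-2.5,-4.0,-1.5,0,0,0,1,-3.3,-3.7,0,0,0,0,1,-3.3,-3.7,0,0,0,0,1]

```text
t: 0.7
position: [0.2302, 0.3818, 0.2837]
ee_rot: [0.397, 3.116, 0.002]
wrist_force: [1.1, -0.2, 0.4]
gripper_width: 0.0853
```

Emit:
servo_tool:
  plan: [-3.3,-3.7,0,0,0,0,1,-3.3,-3.7,0,0,0,0,1,-3.3,-3.7,0,0,0,0,1,-3.3,-3.7,0,0,0,0,1,-3.3,-3.7,0,0,0,0,1]

```text
t: 1.2
position: [0.3434, 0.1609, 0.2835]
ee_rot: [0.399, 3.116, 0.001]
wrist_force: [1.5, 0.0, -0.2]
gripper_width: 0.0855
```

Emit:
servo_tool:
  plan: [-3.3,-3.7,0,0,0,0,1,-3.3,-3.7,0,0,0,0,1,-3.3,-3.7,0,0,0,0,1,-3.3,-3.7,0,0,0,0,1,0,0,0,0,0,0,1]

```text
t: 1.7
position: [0.4356, -0.018, 0.2831]
ee_rot: [0.407, 3.114, -0.001]
wrist_force: [0.0, -0.5, -0.9]
gripper_width: 0.0854
```

```bash
python3 - <<'E'
from h import *
p,Rm,o=pose();print(p,o["ee_rot"],o["joints"].round(2))
im=get("wrist","w1");np.save("w1.npy",im,allow_pickle=True)
E
```

```text
[ 0.43556039 -0.01804466  0.28305279] [ 4.06922199e-01  3.11445667e+00 -9.18659601e-04] [-0.19  0.16  1.92 -0.    1.06 -1.5 ]
```

View pics/w1.png

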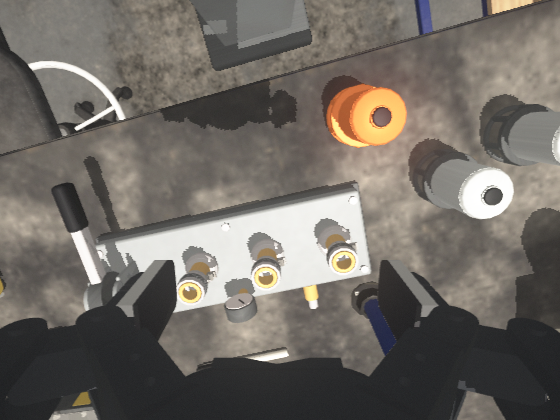

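```bash
python3 - <<'E'
from h import *
im=np.load("w1.npy",allow_pickle=True).item()
crop(im,50,170,400,350,2.2,"w1c")
E
```

```text
(no output)
```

View pics/w1c.png

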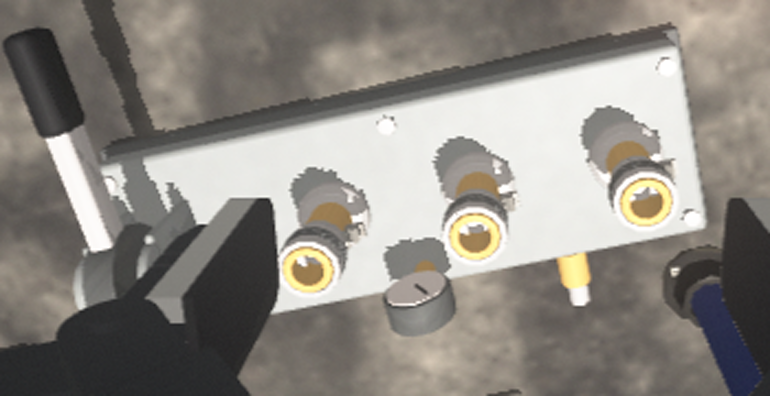

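```bash
python3 - <<'E'
from h import *
im=np.load("w1.npy",allow_pickle=True).item()
P=np.array([plane(im,u,v,.095) for u,v in ((342.7,260.9),(265.5,277.3),(190.5,292.7))]);print(P.round(4))
d=P[0]-P[2];print(np.linalg.norm(d),np.linalg.norm(P[0]-P[1]))
yaw=np.arctan2(-d[0],d[1]);print("yaw",yaw)
c,s=np.cos(yaw),np.sin(yaw);Rd=np.array([[c,-s],[s,c]])
t=P.mean(0)[:2]-Rd@[0,.04];print("dock",t)
np.save("dock.npy",[*t,yaw])
D=lambda x,y:(Rd@[x,y]+t).round(4)
for u,v in ((54,186),(82,231)): pass
g0=plane(im,50+27/2.2,170+38/2.2,.085);g1=plane(im,50+58/2.2,170+132/2.2,.085)
print("grip px ends",g0,g1, "dockframe",[(Rd.T@(q[:2]-t)).round(4) for q in (g0,g1)])
ga=plane(im,50+420/2.2,170+290/2.2,.083);print("gauge",Rd.T@(ga[:2]-t))
E
```

```text
[[ 0.5331  0.0283  0.095 ]
 [ 0.5307 -0.0557  0.095 ]
 [ 0.5276 -0.1395  0.095 ]]
0.16790273542715312 0.08406590924453775
yaw -0.03256475862334139
dock [ 0.52916566 -0.09557937]
grip px ends [ 0.38422691 -0.23227567  0.085     ] [ 0.43088035 -0.23718186  0.085     ] dockframe [array([-0.1404, -0.1413]), array([-0.0936, -0.1447])]
gauge [0.02964431 0.00373618]
```

Emit:
servo_tool:
  plan: [0.4,-4.2,0,0,0,-0.113,1,0.4,-4.4,1.0,0,0,-0.113,1,0.4,-4.4,2.3,0,0,0,1,0.4,-4.4,2.5,0,0,0,1,0.4,-4.4,2.5,0,0,0,1]

```text
t: 2.25
position: [0.3928, -0.2272, 0.2005]
ee_rot: [0.043, 3.14, -0.001]
wrist_force: [1.4, -1.7, 0.2]
gripper_width: 0.0857
```

Emit:
servo_tool:
  plan: [0,0,0,0,0,0,1,0,0,0,0,0,0,1]

```text
t: 2.45
position: [0.3929, -0.2262, 0.2006]
ee_rot: [-0.047, -3.14, -0.002]
wrist_force: [0.5, 0.4, -0.7]
gripper_width: 0.0855
```

```bash
python3 - <<'E'
from h import *
p,Rm,o=pose();print(p,Rm.round(3),o["joints"].round(2))
im=get("wrist","w2");np.save("w2.npy",im,allow_pickle=True)
E
```

```text
[ 0.39289488 -0.22617913  0.20058263] [[-1.     0.03  -0.001]
 [ 0.03   1.     0.001]
 [ 0.001  0.001 -1.   ]] [-0.67  0.29  2.    0.    0.85 -2.21]
```

View pics/w2.png

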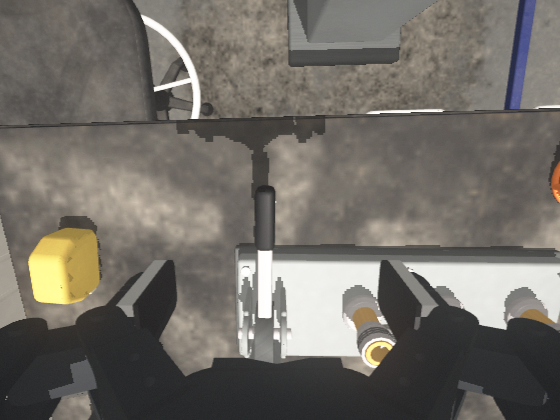

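```bash
python3 - <<'E'
from h import *
im=np.load("w2.npy",allow_pickle=True).item()
for u,v,z in ((265,190,.088),(265,248,.092),(265,219,.092),(379,352,.095)): print(plane(im,u,v,z).round(4))
c=im["color"][249:251,230:300].sum(2);print(c)
p,Rm,o=pose();t=Rm.T@(np.array([.4075,-.2367,.062])-p);print(t)
E
```

```text
[ 0.3815 -0.2346  0.088 ]
[ 0.4278 -0.2362  0.092 ]
[ 0.4036 -0.2353  0.092 ]
[ 0.5252 -0.1416  0.095 ]
[[313 313 312 309 273 346 396 402 392 295 238 237 241 240 244 244 240 239
  241 239 241 243 241 244 244 241 228 216 240 231 214 224 228 230 241 246
  245 240 242 249 251 236 220 239 250 250 254 251 253 247 252 248 245 255
  249 247 248 250 250 252 254 251 253 250 251 254 250 250 251 251]
 [306 306 309 311 263 364 438 457 332 242 247 241 242 242 244 242 247 248
  246 247 246 248 245 247 245 250 246 376 578 515 359 326 328 331 336 344
  354 352 349 440 530 473 335 262 253 249 253 256 250 250 253 248 252 250
  251 255 251 254 251 253 251 252 252 250 257 255 254 253 252 256]]
[-0.01460046 -0.01070569  0.1391682 ]
```

Emit:
servo_tool:
  plan: [-0.65,-0.5,3.0,0,0,0,0.3,-0.65,-0.5,4.0,0,0,0,0,0,0,4.0,0,0,0,0,0,0,2.8,0,0,0,0,0,0,0,0,0,0,0]
  grip_force: 40

```text
t: 3.0
position: [0.4056, -0.2348, 0.0613]
ee_rot: [-0.042, -3.138, -0.004]
wrist_force: [-0.4, 0.5, 1.4]
gripper_width: 0.0429
```

```bash
python3 - <<'E'
from h import *
p,Rm,o=pose();print(p,o["wrist_force"],o["gripper_width"])
im=get("wrist","w3")
E
```

```text
[ 0.40560078 -0.23476125  0.06133739] [-0.44354768  0.50510824  1.36396382] 0.042893958402582026
```

View pics/w3.png

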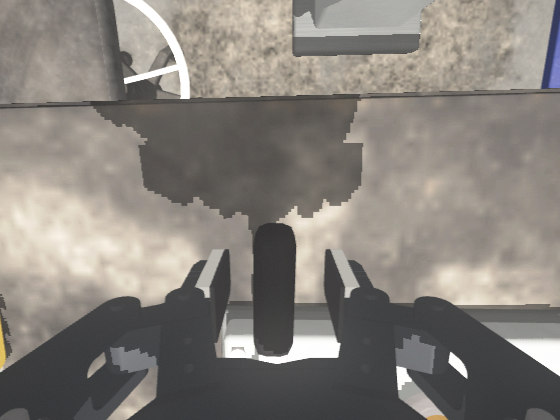

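Emit:
servo_tool:
  plan: [0,0,0,0,0,0,-1,0,0,0,0,0,0,-1,0,0,0,0,0,0,-1,0,0,0,0,0,0,-1]
  grip_force: 50

```text
t: 3.45
position: [0.4068, -0.2365, 0.0647]
ee_rot: [0.047, 3.139, -0.001]
wrist_force: [4.7, 8.3, 3.9]
gripper_width: 0.0154
```

Emit:
servo_tool:
  plan: [-0.12,0,-1.15,0,0,0,-1,-0.23,0,-1.12,0,0,0,-1,-0.34,0,-1.1,0,0,0,-1,-0.45,0,-1.06,0,0,0,-1,-0.56,0,-1.01,0,0,0,-1]

```text
t: 3.95
position: [0.4231, -0.2369, 0.1188]
ee_rot: [0.047, 3.14, 0.0]
wrist_force: [5.4, 1.3, -12.7]
gripper_width: 0.015
```

Emit:
servo_tool:
  plan: [-0.65,0,-0.95,0,0,0,-1,-0.74,0,-0.88,0,0,0,-1,-0.83,0,-0.8,0,0,0,-1,-0.62,0,-0.51,0,0,0,-1,0,0,0,0,0,0,-1]

```text
t: 4.45
position: [0.4517, -0.2381, 0.1498]
ee_rot: [0.045, 3.141, -0.001]
wrist_force: [-4.2, 1.4, 2.7]
gripper_width: 0.0152
```

```bash
python3 - <<'E'
from h import *
p,Rm,o=pose();print(p,o["wrist_force"],o["gripper_width"])
im=get("wrist","w4")
im=get("scene"); crop(im,200,170,360,300,4,"s4")
E
```

```text
[ 0.45169997 -0.23812671  0.14980934] [-4.20790466  1.40811295  2.72724945] 0.015248430492987557
```

View pics/w4.png

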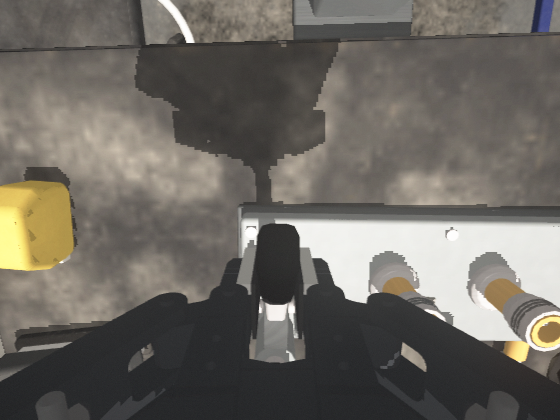

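View pics/s4.png

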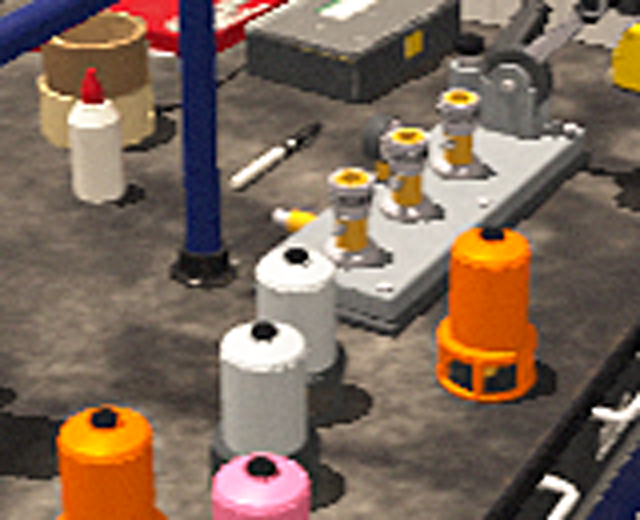

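Emit:
servo_tool:
  plan: [0.2,0,0.3,0,0,0,-1,0.2,0,0.2,0,0,0,-1,0,0,0,0,0,0,0,0,0,0,0,0,0,0,0,0,0,0,0,0,0]

```text
t: 5.05
position: [0.4476, -0.2384, 0.144]
ee_rot: [0.045, 3.14, -0.001]
wrist_force: [-0.7, -0.1, 0.0]
gripper_width: 0.0427
```

Emit:
servo_tool:
  plan: [0,0,-3,0,0,0,0.5,0,0,-4,0,0,0,0.5,0,0,-4,0,0,0,0.5,0,0,-2,0,0,0,0.5,0,0,0,0,0,0,0.5]

```text
t: 5.55
position: [0.4482, -0.2387, 0.2765]
ee_rot: [0.045, 3.137, -0.005]
wrist_force: [-0.4, -0.9, 0.1]
gripper_width: 0.064
```

```bash
python3 - <<'E'
from h import *
p,Rm,o=pose();print(p,Rm.round(3),o["wrist_force"],o["gripper_width"])
im=get("wrist","w5");np.save("w5.npy",im,allow_pickle=True)
for a in (.4,.82):
  x,z=-.115*np.cos(a)+.006*np.sin(a),.115*np.sin(a)+.006*np.cos(a)
  print(a,proj(im,[.5215+x,-.2365,.075+z]))
E
```

```text
[ 0.44820026 -0.23874262  0.27649435] [[-1.     0.029  0.004]
 [ 0.029  1.    -0.003]
 [-0.005 -0.003 -1.   ]] [-0.3742296  -0.89776571  0.1244117 ] 0.06401462295539405
0.4 [278.72560131 157.71969463]
0.82 [279.79674756 201.86569359]
```

View pics/w5.png

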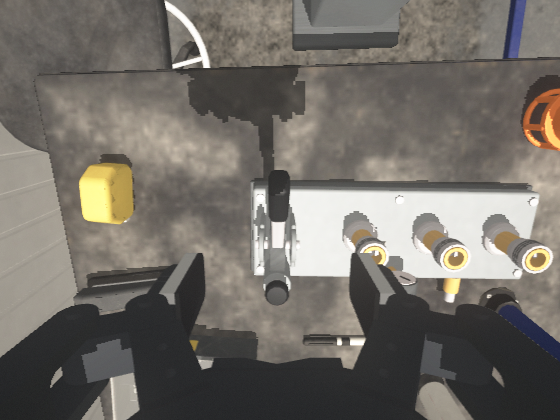

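```bash
python3 - <<'E'
from h import *
im=np.load("w5.npy",allow_pickle=True).item()
crop(im,330,220,560,330,3.4,"w5c")
tx,ty,yaw=np.load("dock.npy");c,s=np.cos(yaw),np.sin(yaw);Rd=np.array([[c,-s],[s,c]])
for n,u,v,z in (("post",495,296,0.0),("gauge",404,277,.083),("button",277,292,.102)):
    q=plane(im,u,v,z);print(n,q.round(4),Rd.T@(q[:2]-[tx,ty]))
E
```

```text
post [0.6324 0.0572 0.    ] [0.09825512 0.15604204]
gauge [ 0.5567 -0.1033  0.083 ] [ 0.02776188 -0.00683293]
button [ 0.5606 -0.2419  0.102 ] [ 0.03621705 -0.14524121]
```

View pics/w5c.png

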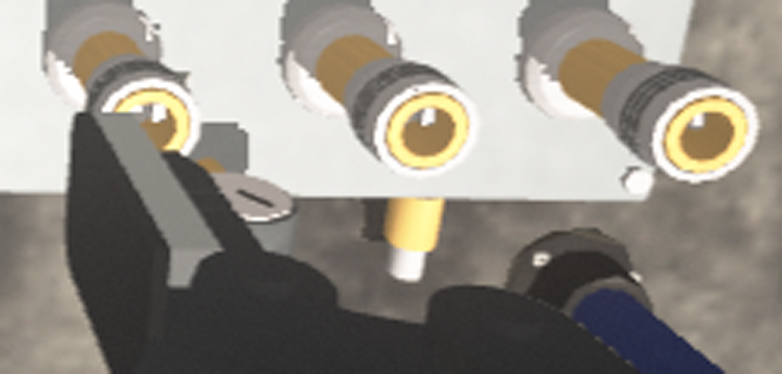

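Lever is in the top notch: its grip is near the predicted row (about 196, predicted 202). Next I'll turn the jaws along x.

Emit:
servo_tool:
  plan: [0,0,0,0,0,0.145,0.5,0,0,0,0,0,0.145,0.5,0,0,0,0,0,0.145,0.5,0,0,0,0,0,0.145,0.5,0,0,0,0,0,0.145,0.5]

```text
t: 6.1
position: [0.447, -0.238, 0.2721]
ee_rot: [-1.164, -2.915, -0.001]
wrist_force: [0.1, 0.2, 0.2]
gripper_width: 0.0643
```

Emit:
servo_tool:
  plan: [0,0,0,0,0,0.145,0.5,0,0,0,0,0,0.145,0.5,0,0,0,0,0,0.145,0.5,0,0,0,0,0,0.145,0.5,0,0,0,0,0,0.145,0.5]

```text
t: 6.6
position: [0.447, -0.238, 0.2721]
ee_rot: [-2.122, -2.313, 0.0]
wrist_force: [-0.0, -0.2, 0.2]
gripper_width: 0.0642
```

Emit:
servo_tool:
  plan: [0,0,0,0,0,0.12,0.5,4.3,2.0,0,0,0,0,0.5,4.5,2.0,0,0,0,0,0.5,4.5,2.0,0.6,0,0,0,0.5,4.5,1.9,1.0,0,0,0,0.5]

```text
t: 7.1
position: [0.5318, -0.0607, 0.2565]
ee_rot: [-2.252, -2.189, 0.001]
wrist_force: [1.0, 0.2, -0.5]
gripper_width: 0.064
```

Emit:
servo_tool:
  plan: [0,0,0,0,0,0,0.5,0,0,0,0,0,0,0.5]

```text
t: 7.3
position: [0.5311, -0.0615, 0.2562]
ee_rot: [-2.248, -2.191, 0.002]
wrist_force: [0.7, -0.1, 0.3]
gripper_width: 0.0641
```

```bash
python3 - <<'E'
from h import *
p,Rm,o=pose();print(p,Rm.round(3),o["joints"].round(2))
im=get("wrist","w6");np.save("w6.npy",im,allow_pickle=True)
E
```

```text
[ 0.53105561 -0.06149132  0.25615095] [[ 0.025  1.    -0.003]
 [ 1.    -0.025  0.001]
 [ 0.001 -0.003 -1.   ]] [-0.24  0.34  1.75 -0.    1.06 -0.21]
```

View pics/w6.png

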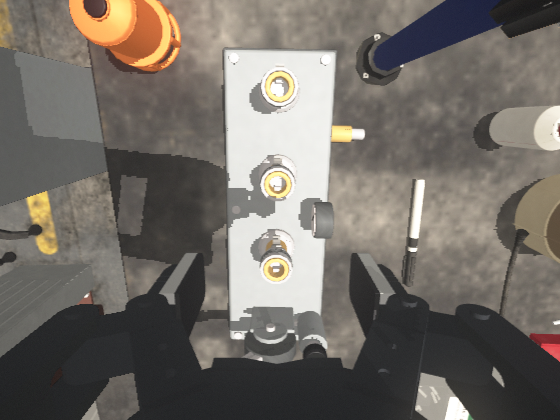

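```bash
cat >> h.py <<'E'
def brass(im,u,v,w=16,name=None):
    u,v=int(u),int(v);c=im["color"][v-w:v+w,u-w:u+w]
    hsv=cv2.cvtColor(np.ascontiguousarray(c),cv2.COLOR_RGB2HSV)
    m=cv2.inRange(hsv,(15,110,150),(35,255,255))
    cn,_=cv2.findContours(m,cv2.RETR_EXTERNAL,cv2.CHAIN_APPROX_NONE)
    k=max(cn,key=cv2.contourArea); e=cv2.fitEllipse(cv2.convexHull(k))
    return np.array(e[0])+[u-w,v-w],e[1]
E
python3 - <<'E'
from h import *
im=np.load("w6.npy",allow_pickle=True).item()
crop(im,200,50,360,350,2,"w6c")
P=[]
for g in ((279,88),(277,184),(276,269)):
    q,a=brass(im,*g);w=plane(im,*q,.095);P.append(w);print(q,a,w.round(4))
P=np.array(P);d=P[0]-P[2];print(np.linalg.norm(d),np.arctan2(-d[0],d[1]))
E
```

```text
[279.67193413  84.2137146 ] (17.07825469970703, 19.551464080810547) [0.5352 0.0302 0.095 ]
[277.41724205 184.62279701] (17.406112670898438, 18.918672561645508) [ 0.5312 -0.0562  0.095 ]
[275.85176373 269.36497879] (15.62846851348877, 17.71516990661621) [ 0.5277 -0.1406  0.095 ]
0.17101539718755202 -0.043731607266736784
```

View pics/w6c.png

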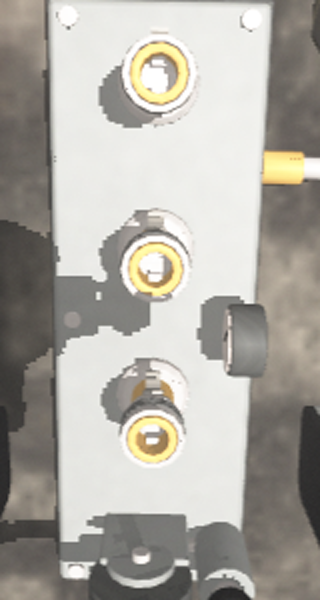

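Emit:
servo_tool:
  plan: [0.5,0,4.0,0,0,0,0.3,0,0,4.0,0,0,0,0.3,0,0,4.0,0,0,0,0.3,0,0,3.4,0,0,0,0.3,0,0,0,0,0,0,0.3]

```text
t: 7.85
position: [0.5292, -0.0586, 0.1004]
ee_rot: [-2.251, -2.183, 0.006]
wrist_force: [-0.7, -0.3, 0.5]
gripper_width: 0.0558
```

Emit:
servo_tool:
  plan: [0,0,0,0,0,0,0.3]

```text
t: 7.95
position: [0.5314, -0.0586, 0.1043]
ee_rot: [-2.254, -2.188, 0.001]
wrist_force: [-0.0, 0.4, 0.7]
gripper_width: 0.0555
```

```bash
python3 - <<'E'
from h import *
p,Rm,o=pose();print(p,Rm.round(3),o["gripper_width"])
im=get("wrist","w7");np.save("w7.npy",im,allow_pickle=True)
E
```

```text
[ 0.53138761 -0.05856782  0.10427737] [[ 0.03   1.    -0.001]
 [ 1.    -0.03   0.   ]
 [ 0.    -0.001 -1.   ]] 0.055462073535935665
```

View pics/w7.png

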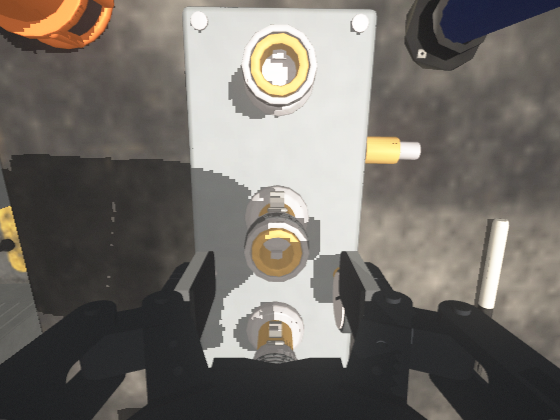

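```bash
python3 - <<'E'
from h import *
im=np.load("w7.npy",allow_pickle=True).item()
c=im["color"][215:290,235:320]
for g,w in (((277,250),36),((280,65),38)):
    q,a=brass(im,*g,w=w);print(q,a,plane(im,*q,.095).round(4))
crop(im,200,200,360,330,4,"w7c")
# project candidate circle outer edge: sleeve r=16 at z=.094
ctr=np.array([.5312,-.0562])
E
```

```text
[276.2790184  251.57936478] (47.731590270996094, 49.46421813964844) [ 0.5313 -0.0551  0.095 ]
[279.37979126  63.72441864] (41.377532958984375, 43.57036209106445) [0.535 0.029 0.095]
```

View pics/w7c.png

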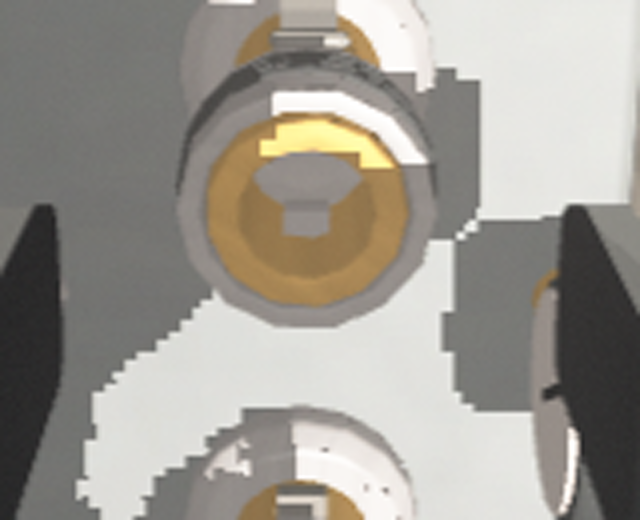

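Emit:
servo_tool:
  plan: [0.3,0,1.6,0,0,0,0.3,0,0,1.6,0,0,0,0.3,0,0,0,0,0,0,-1,0,0,0,0,0,0,-1,0,0,0,0,0,0,-1]
  grip_force: 60

```text
t: 8.5
position: [0.5314, -0.0548, 0.0735]
ee_rot: [2.252, 2.19, 0.0]
wrist_force: [-5.1, -1.3, 3.4]
gripper_width: 0.0294
```

Emit:
servo_tool:
  plan: [0,0,0,0,0,0,-1,0,0,0,0,0,0,-1]

```text
t: 8.7
position: [0.5314, -0.0547, 0.0735]
ee_rot: [2.252, 2.19, 0.0]
wrist_force: [-5.0, -1.6, 3.2]
gripper_width: 0.0297
```

Emit:
servo_tool:
  plan: [0,0,0.35,0,0,0,-1,0,0,0.35,0,0,0,-1,0,0,0.35,0,0,0,-1,0,0,0.3,0,0,0,-1,0,0,0,0,0,0,-1]

```text
t: 9.2
position: [0.5314, -0.0547, 0.0602]
ee_rot: [2.252, 2.189, 0.001]
wrist_force: [-6.6, -2.0, 6.7]
gripper_width: 0.0295
```

Emit:
servo_tool:
  plan: [0,0,0.06,0,0,0,-1,0,0,0,0,0,0,-1]

```text
t: 9.4
position: [0.5314, -0.0547, 0.0597]
ee_rot: [2.252, 2.189, 0.0]
wrist_force: [-6.7, -2.0, 8.1]
gripper_width: 0.0296
```

Emit:
servo_tool:
  plan: [0,0,0,0,0,0,0.2,0,0,0,0,0,0,0.2,0,0,0,0,0,0,0.2,0,0,-3.5,0,0,0,0.2,0,0,-1,0,0,0,0.2]

```text
t: 9.9
position: [0.5325, -0.0546, 0.105]
ee_rot: [2.25, 2.189, 0.003]
wrist_force: [-0.2, -1.0, 0.6]
gripper_width: 0.0513
```

```bash
python3 - <<'E'
from h import *
p,Rm,o=pose();print(p,o["gripper_width"],o["wrist_force"])
im=get("wrist","w8");np.save("w8.npy",im,allow_pickle=True)
crop(im,200,200,360,330,4,"w8c")
im=get("scene","s8");crop(im,260,180,340,260,7,"s8c")
E
```

```text
[ 0.53250335 -0.05460445  0.10504208] 0.051290362060501395 [-0.23472395 -0.96121029  0.55509714]
```

View pics/w8c.png

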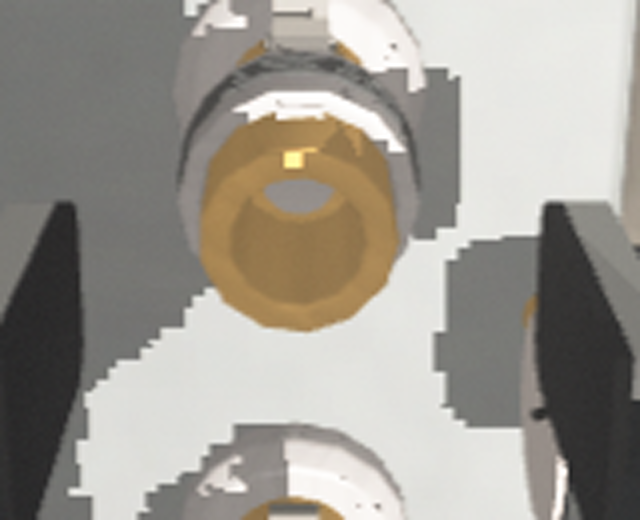

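View pics/s8c.png

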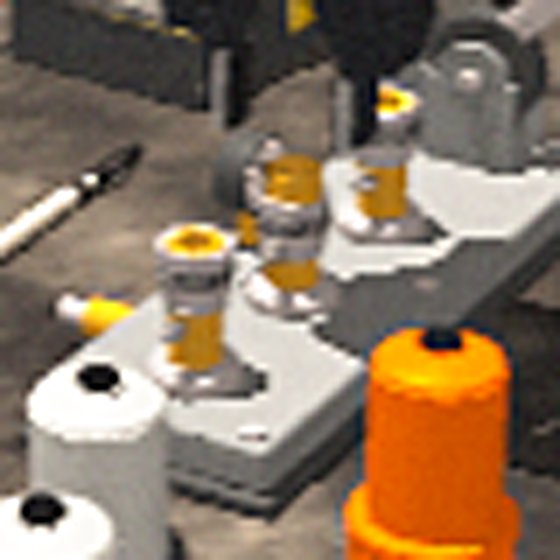

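Emit:
servo_tool:
  plan: [-1,0,-2,0,0,0,0.2,-4,-0.1,0,0,0,0,0.2,-3.5,-0.1,0,0,0,0,0.2,0,0,1.5,0,0,0,0.2,0,0,0,0,0,0,0.2]

```text
t: 10.5
position: [0.5261, -0.1398, 0.1056]
ee_rot: [-2.252, -2.186, 0.002]
wrist_force: [-0.1, 0.3, -0.0]
gripper_width: 0.0511
```

```bash
python3 - <<'E'
from h import *
p,Rm,o=pose();print(p,Rm.round(3),o["gripper_width"],o["wrist_force"])
im=np.load("w8.npy",allow_pickle=True).item();print("m1",plane(im,274.75,258,.095))
im=get("wrist","w9");np.save("w9.npy",im,allow_pickle=True)
E
```

```text
[ 0.52605179 -0.13981572  0.10563175] [[ 0.03   1.    -0.003]
 [ 1.    -0.03   0.001]
 [ 0.001 -0.003 -1.   ]] 0.0511358396380411 [-0.07800992  0.3347584  -0.04784555]
m1 [ 0.53155921 -0.05480792  0.095     ]
```

View pics/w9.png

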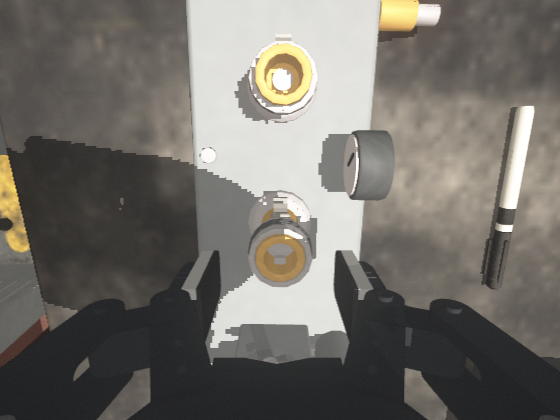

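```bash
python3 - <<'E'
from h import *
im=np.load("w9.npy",allow_pickle=True).item()
crop(im,220,200,340,300,6,"w9c")
print("m1",plane(im,*brass(im,284,73,w=32)[0],.095),"m2",plane(im,280,257.5,.095))
E
```

```text
m1 [ 0.53126198 -0.05602168  0.095     ] m2 [ 0.52760451 -0.1400706   0.095     ]
```

View pics/w9c.png

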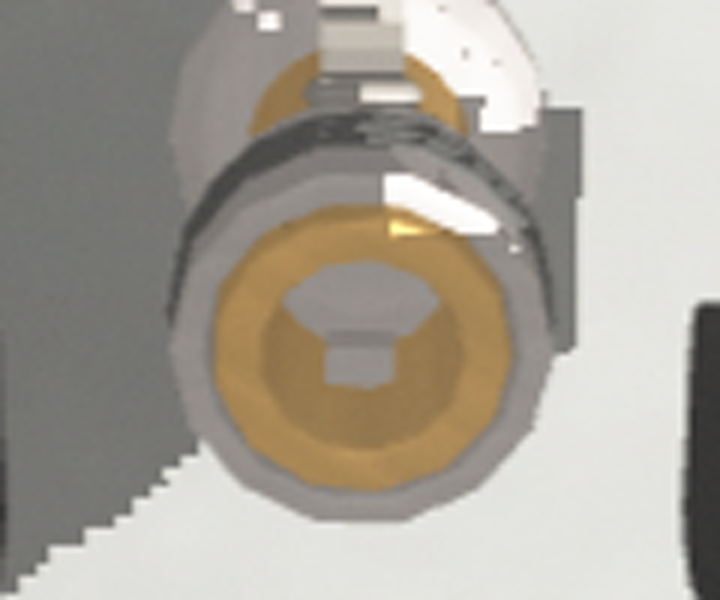

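Emit:
servo_tool:
  plan: [0,0.15,1.6,0,0,0,0.2,0,0,1.65,0,0,0,0.2,0,0,0,0,0,0,-1,0,0,0,0,0,0,-1,0,0,0,0,0,0,-1]

```text
t: 11.05
position: [0.5277, -0.1385, 0.0752]
ee_rot: [-2.25, -2.189, 0.002]
wrist_force: [-3.9, 2.2, -7.3]
gripper_width: 0.0292
```

Emit:
servo_tool:
  plan: [0,0,0,0,0,0,-1,0,0,0,0,0,0,-1]

```text
t: 11.25
position: [0.5277, -0.1386, 0.0752]
ee_rot: [-2.25, -2.189, 0.001]
wrist_force: [-3.9, 2.9, -6.5]
gripper_width: 0.0293
```

Emit:
servo_tool:
  plan: [0,0,0.35,0,0,0,-1,0,0,0.35,0,0,0,-1,0,0,0.35,0,0,0,-1,0,0,0.36,0,0,0,-1,0,0,0,0,0,0,-1]

```text
t: 11.75
position: [0.5278, -0.1389, 0.0653]
ee_rot: [2.251, 2.19, 0.0]
wrist_force: [-19.5, 5.3, 43.2]
gripper_width: 0.0296
```

Emit:
servo_tool:
  plan: [0,0,0,0,0,0,0.2,0,0,0,0,0,0,0.2,0,0,0,0,0,0,0.2,0,0,-3.5,0,0,0,0.2,0,0,-1,0,0,0,0.2]

```text
t: 12.25
position: [0.5297, -0.1397, 0.1082]
ee_rot: [2.25, 2.189, 0.002]
wrist_force: [-0.7, 0.7, -0.4]
gripper_width: 0.0515
```

```bash
python3 - <<'E'
from h import *
p,Rm,o=pose();print(p,Rm.round(3),o["gripper_width"],o["wrist_force"])
im=get("wrist","w10");np.save("w10.npy",im,allow_pickle=True)
E
```

```text
[ 0.52968596 -0.13970444  0.10819788] [[ 0.028  1.     0.003]
 [ 1.    -0.028 -0.001]
 [-0.001  0.003 -1.   ]] 0.051514889317560694 [-0.70098475  0.66059955 -0.44444425]
```

View pics/w10.png

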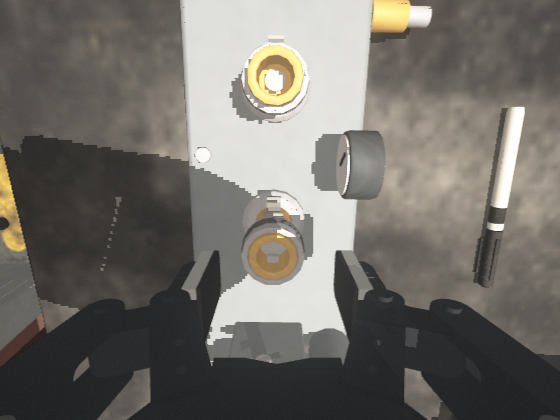

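Emit:
servo_tool:
  plan: [0,-0.2,1.8,0,0,0,0.2,0,0,1.9,0,0,0,0.2,0,0,0,0,0,0,0.2,0,0,0,0,0,0,0.2]

```text
t: 12.7
position: [0.5266, -0.1393, 0.0687]
ee_rot: [-2.252, -2.189, 0.001]
wrist_force: [0.2, -0.4, 0.2]
gripper_width: 0.0512
```

```bash
python3 - <<'E'
from h import *
p,Rm,o=pose();print(p,Rm.round(3),o["gripper_width"],o["wrist_force"],o["ft_torque"])
im=get("wrist","w11")
im=get("scene");crop(im,260,180,340,260,7,"s11c")
E
```

```text
[ 0.52658033 -0.13929405  0.0687453 ] [[ 0.028  1.    -0.001]
 [ 1.    -0.028  0.001]
 [ 0.    -0.001 -1.   ]] 0.051235093939217276 [ 0.1692197  -0.37193709  0.22319098] [ 0.03281312  0.02025898 -0.0393609 ]
```

View pics/w11.png

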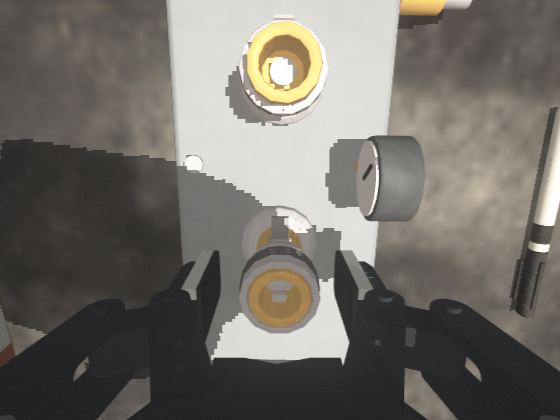

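View pics/s11c.png

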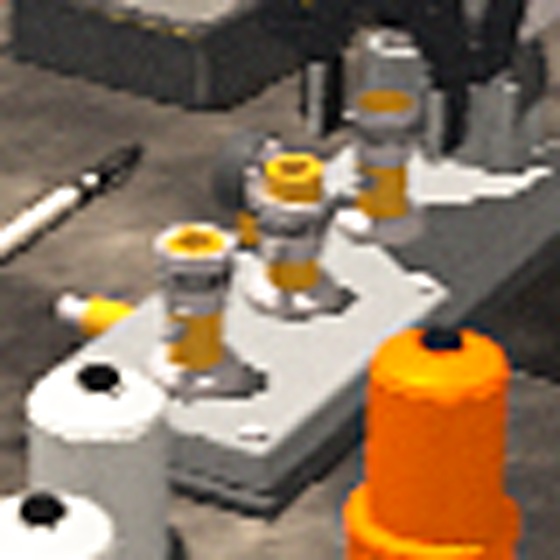

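Emit:
servo_tool:
  plan: [0,0.06,0,0,0,0,-1,0,0,0,0,0,0,-1,0,0,0,0,0,0,-1,0,0,0,0,0,0,-1,0,0,0,0,0,0,-1]
  grip_force: 60

```text
t: 13.3
position: [0.5275, -0.1394, 0.0694]
ee_rot: [2.252, 2.19, 0.001]
wrist_force: [0.8, -0.1, 3.1]
gripper_width: 0.0296
```

Emit:
servo_tool:
  plan: [0,0,0.3,0,0,0,-1,0,0,0.2,0,0,0,-1,0,0,0,0,0,0,-1]

```text
t: 13.6
position: [0.5276, -0.1395, 0.0643]
ee_rot: [2.252, 2.189, 0.001]
wrist_force: [0.7, -0.6, 6.2]
gripper_width: 0.0296
```

Emit:
servo_tool:
  plan: [0,0,0.3,0,0,0,-1,0,0,0.3,0,0,0,-1,0,0,0,0,0,0,-1]

```text
t: 13.9
position: [0.5275, -0.1395, 0.0579]
ee_rot: [2.252, 2.19, 0.001]
wrist_force: [1.6, -0.5, 6.3]
gripper_width: 0.0295
```

Emit:
servo_tool:
  plan: [0,0,0.15,0,0,0,-1,0,0,0.1,0,0,0,-1,0,0,0,0,0,0,-1]

```text
t: 14.2
position: [0.5276, -0.1394, 0.0559]
ee_rot: [2.252, 2.19, 0.001]
wrist_force: [0.3, 0.3, 8.7]
gripper_width: 0.0298
```

Emit:
servo_tool:
  plan: [0,0,0,0,0,0,0.2,0,0,0,0,0,0,0.2,0,0,0,0,0,0,0.2,0,0,-3.5,0,0,0,0.2,0,0,-4,0,0,0,0.2]

```text
t: 14.7
position: [0.5264, -0.1391, 0.1301]
ee_rot: [-2.25, -2.187, 0.002]
wrist_force: [-0.2, -0.5, 0.2]
gripper_width: 0.0514
```

Emit:
servo_tool:
  plan: [0,0,-4.5,0,0,0,0.6,0,0,-3,0,0,0,1,0,0,0,0,0,0,1]

```text
t: 15.0
position: [0.5285, -0.1398, 0.2094]
ee_rot: [2.248, 2.186, 0.004]
wrist_force: [-0.2, -0.2, -1.1]
gripper_width: 0.0855
```

```bash
python3 - <<'E'
from h import *
p,Rm,o=pose();print(p,Rm.round(3),o["gripper_width"],o["wrist_force"],o["ft_torque"])
im=get("wrist","w12");np.save("w12.npy",im,allow_pickle=True)
im=get("scene");crop(im,200,180,360,300,5,"s12c")
im=get("top");crop(im,130,190,450,310,2.5,"t12c")
E
```

```text
[ 0.5284505  -0.13978196  0.20940191] [[ 0.028  1.     0.006]
 [ 1.    -0.028 -0.002]
 [-0.002  0.006 -1.   ]] 0.08551631336634297 [-0.1787166  -0.15520574 -1.12774062] [ 0.00743617  0.03313111 -0.07047318]
```

View pics/w12.png

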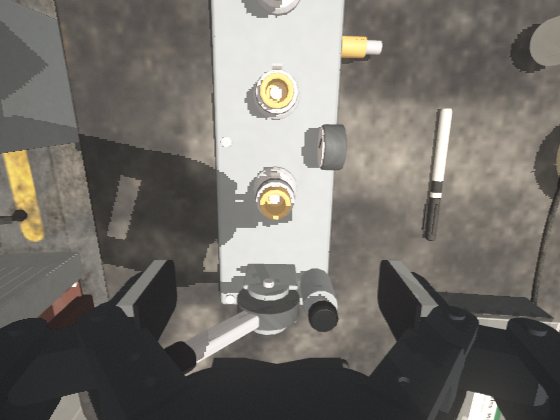

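View pics/s12c.png

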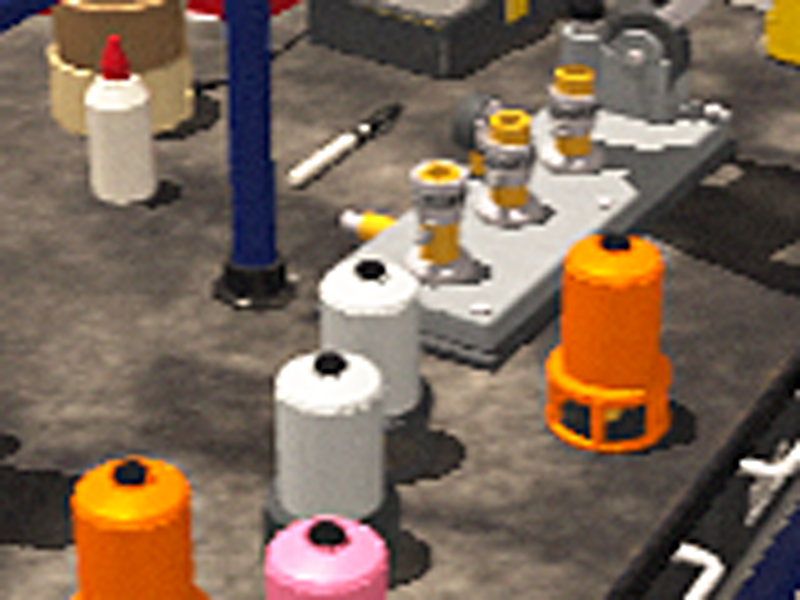

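View pics/t12c.png

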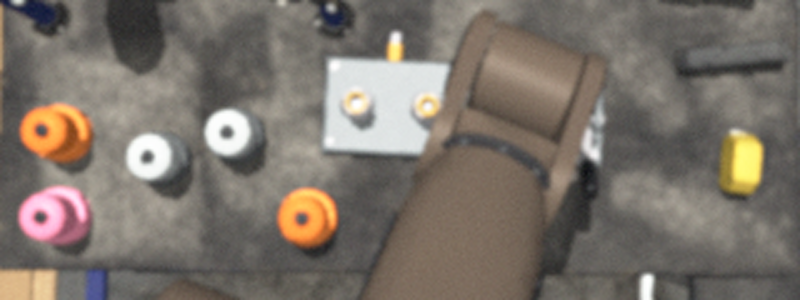

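Emit:
servo_tool:
  plan: [4.2,-0.6,-2,0,0,0,1,4.4,-0.6,-2,0,0,0,1,4.4,-0.6,-1,0,0,0,1,4.4,-0.6,0,0,0,0,1,4.4,-0.6,0,0,0,0,1]

```text
t: 15.65
position: [0.5026, 0.081, 0.2544]
ee_rot: [-2.252, -2.189, 0.002]
wrist_force: [0.5, 0.6, 0.3]
gripper_width: 0.0854
```

Emit:
servo_tool:
  plan: [4.4,-0.6,0,0,0,0,1,4.4,-0.6,0,0,0,0,1,0,0,0,0,0,0,1,0,0,0,0,0,0,1]

```text
t: 16.05
position: [0.4932, 0.1684, 0.2541]
ee_rot: [-2.249, -2.192, 0.004]
wrist_force: [-0.0, -0.8, -0.7]
gripper_width: 0.0854
```

```bash
python3 - <<'E'
from h import *
p,Rm,o=pose();print(p,Rm.round(3),o["joints"].round(2))
im=get("wrist","w13");np.save("w13.npy",im,allow_pickle=True)
E
```

```text
[0.49323821 0.16839774 0.25414181] [[ 0.026  1.    -0.003]
 [ 1.    -0.026 -0.001]
 [-0.001 -0.003 -1.   ]] [ 0.2   0.32  1.78 -0.    1.05  0.23]
```

View pics/w13.png

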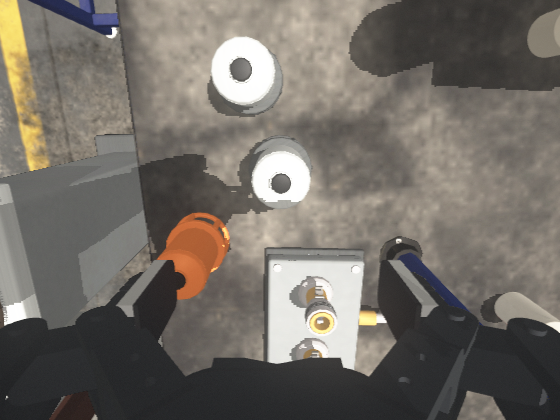

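```bash
python3 - <<'E'
from h import *
im=np.load("w13.npy",allow_pickle=True).item()
t=get("top");crop(t,170,220,250,280,8,"t13")
hs=cv2.cvtColor(im["color"],cv2.COLOR_RGB2HSV)
for g in ((281,183),(241,70)):
    w=14;x0,y0=g[0]-w,g[1]-w
    m=cv2.inRange(im["color"][y0:y0+2*w,x0:x0+2*w].max(2),0,110)
    M=cv2.moments(m,True);q=(x0+M["m10"]/M["m00"],y0+M["m01"]/M["m00"])
    print(q,plane(im,*q,.114),plane(im,*q,.108))
E
```

```text
(279.5, 184.9795918367347) [0.49528914 0.1774708  0.114     ] [0.49528636 0.17622982 0.108     ]
(237.31506849315068, 70.4041095890411) [0.46445968 0.26916093 0.114     ] [0.4638025  0.26986619 0.108     ]
```

View pics/t13.png

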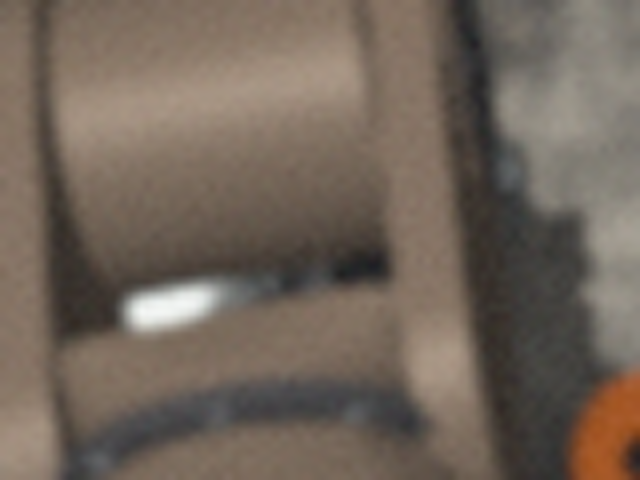

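Emit:
servo_tool:
  plan: [0.87,0.2,4.5,0,0,0,1,0,0,4.5,0,0,0,1,0,0,0,0,0,0,1,0,0,0,0,0,0,1]

```text
t: 16.55
position: [0.4965, 0.1754, 0.166]
ee_rot: [-2.253, -2.188, 0.002]
wrist_force: [-0.1, 0.5, 0.7]
gripper_width: 0.0854
```

```bash
python3 - <<'E'
from h import *
p,Rm,o=pose();print(p,Rm.round(3))
im=get("wrist","w14");np.save("w14.npy",im,allow_pickle=True)
E
```

```text
[0.49646347 0.17541627 0.16602892] [[ 0.03   1.    -0.001]
 [ 1.    -0.03  -0.   ]
 [-0.    -0.001 -1.   ]]
```

View pics/w14.png

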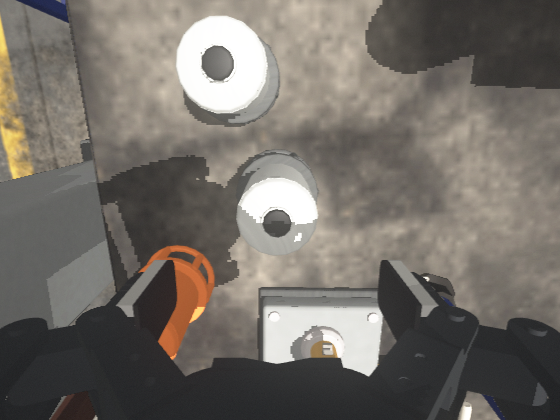

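```bash
python3 - <<'E'
from h import *
im=np.load("w14.npy",allow_pickle=True).item()
print(im["T"][:3,3])
for z in (.105,.110,.114): print(z,plane(im,277,222.5,z), plane(im,218,63,z))
crop(im,220,130,340,270,4,"w14c")
p,Rm,o=pose()
for xy in ((.4962,.1765),(.4962,.178)):
  for z in (.100,.036,.0): print(xy,z,proj(im,[*xy,z]))
E
```

```text
[0.4987171  0.24291462 0.30860417]
0.105 [0.49652351 0.17679289 0.105     ] [0.46622606 0.27115541 0.105     ]
0.11 [0.49657738 0.17841667 0.11      ] [0.46702395 0.27046189 0.11      ]
0.114 [0.49662048 0.17971569 0.114     ] [0.46766227 0.26990707 0.114     ]
(0.4962, 0.1765) 0.1 [276.52502668 220.54985745]
(0.4962, 0.1765) 0.036 [276.75986007 197.06778467]
(0.4962, 0.1765) 0.0 [276.85155585 187.89870107]
(0.4962, 0.178) 0.1 [276.45908053 218.33204487]
(0.4962, 0.178) 0.036 [276.70877416 195.30496987]
(0.4962, 0.178) 0.0 [276.80621793 186.31857774]
```

View pics/w14c.png

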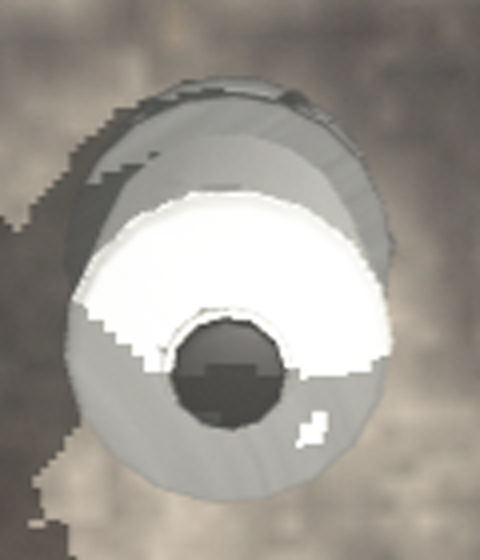

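Emit:
servo_tool:
  plan: [0.26,0,4,0,0,0,1,0,0,4,0,0,0,1,0,0,3.5,0,0,0,1,0,0,0,0,0,0,1,0,0,0,0,0,0,1]

```text
t: 17.1
position: [0.4973, 0.1789, 0.0525]
ee_rot: [2.252, 2.189, 0.002]
wrist_force: [0.3, 1.0, 0.2]
gripper_width: 0.0853
```

Emit:
servo_tool:
  plan: [0,0,0,0,0,0,-1,0,0,0,0,0,0,-1,0,0,0,0,0,0,-1,0,0,0,0,0,0,-1]
  grip_force: 60

```text
t: 17.5
position: [0.4974, 0.1792, 0.0526]
ee_rot: [2.251, 2.189, 0.006]
wrist_force: [-0.5, -1.3, 10.0]
gripper_width: 0.0521
```

```bash
python3 - <<'E'
from h import *
p,Rm,o=pose();print(p,Rm.round(3),o["wrist_force"],o["gripper_width"])
im=get("wrist","w15");np.save("w15.npy",im,allow_pickle=True)
E
```

```text
[0.49744049 0.17917544 0.05256833] [[ 0.028  1.     0.004]
 [ 1.    -0.028  0.001]
 [ 0.001  0.004 -1.   ]] [-0.51383896 -1.31252953  9.98933464] 0.05206592722925422
```

View pics/w15.png

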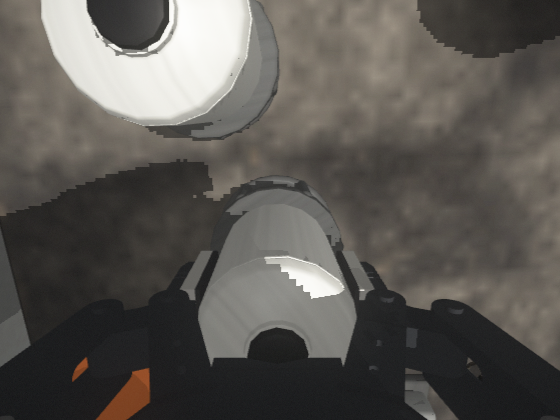

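Emit:
servo_tool:
  plan: [0,0,-1,0,0,0,-1,0,0,-3,0,0,0,-1,0,0,-4,0,0,0,-1,0,0,-4,0,0,0,-1,0,0,-4,0,0,0,-1]

```text
t: 18.05
position: [0.4954, 0.1788, 0.213]
ee_rot: [-2.252, -2.19, 0.0]
wrist_force: [0.5, 0.5, -3.9]
gripper_width: 0.0522
```

Emit:
servo_tool:
  plan: [-3,0.3,-3,0,0,0,-1,-4,0.5,0,0,0,0,-1,-4,0.5,0,0,0,0,-1,-4,0.5,0,0,0,0,-1,-4,0.5,0,0,0,0,-1]

```text
t: 18.55
position: [0.5131, -0.0131, 0.2415]
ee_rot: [-2.252, -2.19, -0.0]
wrist_force: [1.0, 0.3, -4.6]
gripper_width: 0.0521
```

Emit:
servo_tool:
  plan: [-4,0.5,0,0,0,0,-1,-4,0.5,0,0,0,0,-1,-3.5,0.4,0,0,0,0,-1,0,0,0,0,0,0,-1,0,0,0,0,0,0,-1]

```text
t: 19.05
position: [0.524, -0.1273, 0.2409]
ee_rot: [-2.254, -2.188, 0.0]
wrist_force: [-0.6, -0.1, -4.6]
gripper_width: 0.0516
```

```bash
python3 - <<'E'
from h import *
p,Rm,o=pose();print(p,Rm.round(3),o["wrist_force"],o["gripper_width"])
im=get("wrist","w16");np.save("w16.npy",im,allow_pickle=True)
im=get("scene","s16");np.save("s16.npy",im,allow_pickle=True)
E
```

```text
[ 0.52395384 -0.12734203  0.24093601] [[ 0.03   1.    -0.001]
 [ 1.    -0.03   0.001]
 [ 0.001 -0.001 -1.   ]] [-0.6099354  -0.11640656 -4.56073566] 0.05156606386546582
```

View pics/w16.png

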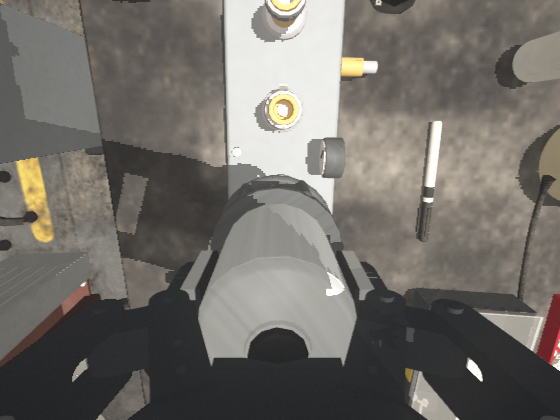

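View pics/s16.png

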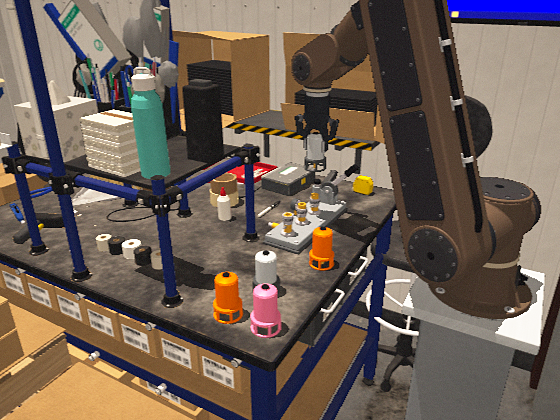

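Emit:
servo_tool:
  plan: [-1.15,0.38,2,0,0,0,-1,0,0,3,0,0,0,-1,0,0,3,0,0,0,-1,0,0,0.9,0,0,0,-1,0,0,0,0,0,0,-1]

```text
t: 19.65
position: [0.5278, -0.1376, 0.1511]
ee_rot: [-2.25, -2.19, 0.001]
wrist_force: [-0.4, -0.7, -3.8]
gripper_width: 0.0519
```

```bash
python3 - <<'E'
from h import *
im=np.load("w16.npy",allow_pickle=True).item();print(plane(im,*brass(im,283,110,w=20)[0],.095))
p,Rm,o=pose();print(p,Rm.round(3),o["wrist_force"],o["gripper_width"])
im=get("wrist","w17");np.save("w17.npy",im,allow_pickle=True)
im=get("scene","s17");np.save("s17.npy",im,allow_pickle=True);crop(im,270,140,370,240,6,"s17c")
E
```

```text
[ 0.53113392 -0.05615638  0.095     ]
[ 0.5277876  -0.13763945  0.15109352] [[ 0.027  1.    -0.002]
 [ 1.    -0.027  0.001]
 [ 0.001 -0.002 -1.   ]] [-0.42618287 -0.66310847 -3.79149324] 0.051881925453906165
```

View pics/w17.png

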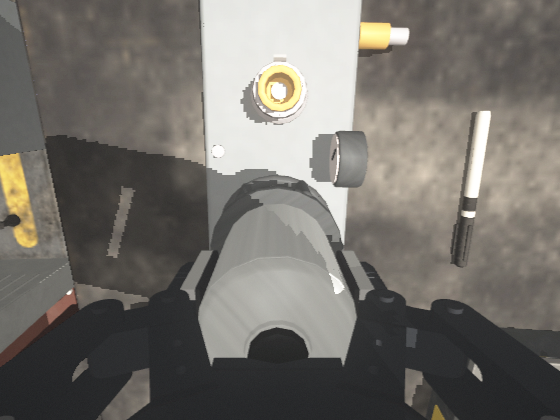

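View pics/s17c.png

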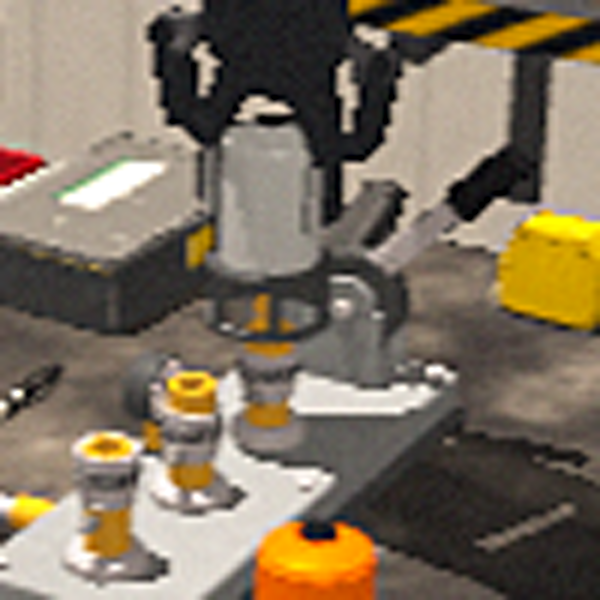

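```bash
python3 - <<'E'
from h import *
im=np.load("s17.npy",allow_pickle=True).item()
crop(im,300,180,330,215,20,"s17d")
# predicted pixel of axis points for tcp-based nipple and for mouth
for n,xy,zs in (("nip",(.5278,-.1388),(.102,.12)),("tube",(.5275,-.1401),(.05,.08,.095))):
    for z in zs: print(n,z,proj(im,[*xy,z]))
E
```

```text
nip 0.102 [314.33269369 192.12948287]
nip 0.12 [314.50238756 186.93506211]
tube 0.05 [314.10699396 206.70755208]
tube 0.08 [314.38451477 198.27779021]
tube 0.095 [314.52505494 194.00884827]
```

View pics/s17d.png

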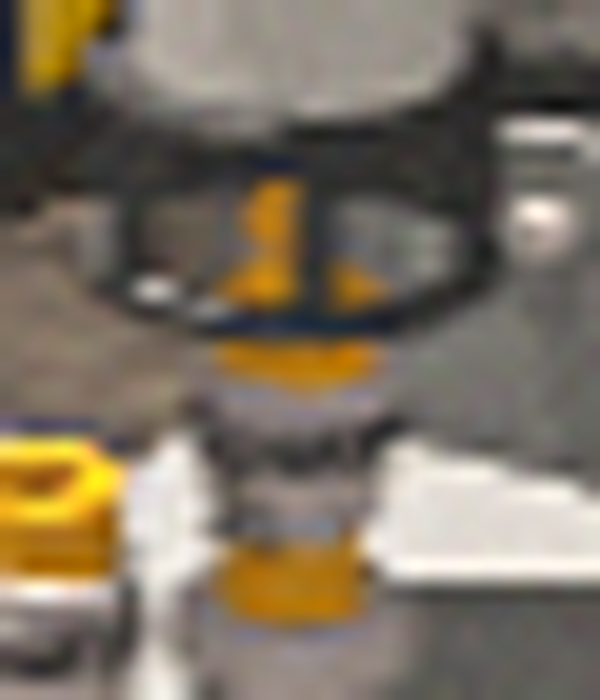

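Emit:
servo_tool:
  plan: [-0.1,0,0.3,0,0,0,-1,0,0,0.3,0,0,0,-1,0,0,0.3,0,0,0,-1,0,0,0,0,0,0,-1]

```text
t: 20.15
position: [0.5279, -0.1396, 0.1424]
ee_rot: [-2.252, -2.19, 0.0]
wrist_force: [-0.3, 0.4, -4.7]
gripper_width: 0.052
```

Emit:
servo_tool:
  plan: [0,0,0.3,0,0,0,-1,0,0,0.3,0,0,0,-1,0,0,0,0,0,0,-1]

```text
t: 20.45
position: [0.5279, -0.1395, 0.1362]
ee_rot: [-2.252, -2.19, 0.0]
wrist_force: [-0.3, -1.0, -4.6]
gripper_width: 0.0519
```

Entering cleanly with no side force. I'll continue.

Emit:
servo_tool:
  plan: [0,0,0.3,0,0,0,-1,0,0,0.3,0,0,0,-1,0,0,0.3,0,0,0,-1,0,0,0,0,0,0,-1]

```text
t: 20.85
position: [0.5278, -0.1395, 0.1271]
ee_rot: [-2.252, -2.19, 0.0]
wrist_force: [0.3, 0.6, -4.8]
gripper_width: 0.0522
```

Emit:
servo_tool:
  plan: [0,0,0.3,0,0,0,-1,0,0,0.2,0,0,0,-1,0,0,0,0,0,0,-1]

```text
t: 21.15
position: [0.5281, -0.1399, 0.1225]
ee_rot: [2.252, 2.19, -0.0]
wrist_force: [-1.0, -3.8, -5.5]
gripper_width: 0.0519
```

Emit:
servo_tool:
  plan: [0,0,0.15,0,0,0,-1,0,0,0.15,0,0,0,-1,0,0,0,0,0,0,-1]

```text
t: 21.45
position: [0.5282, -0.1398, 0.12]
ee_rot: [2.252, 2.19, 0.0]
wrist_force: [-1.1, -1.9, 2.4]
gripper_width: 0.052
```

Emit:
servo_tool:
  plan: [0,0,0.15,0,0,0,-1,0,0,0,0,0,0,-1]

```text
t: 21.65
position: [0.5282, -0.1398, 0.1199]
ee_rot: [2.251, 2.189, 0.001]
wrist_force: [-6.4, -0.4, 20.1]
gripper_width: 0.052
```

```bash
python3 - <<'E'
from h import *
im=get("scene");crop(im,285,160,345,220,10,"s18c")
E
```

```text
(no output)
```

View pics/s18c.png

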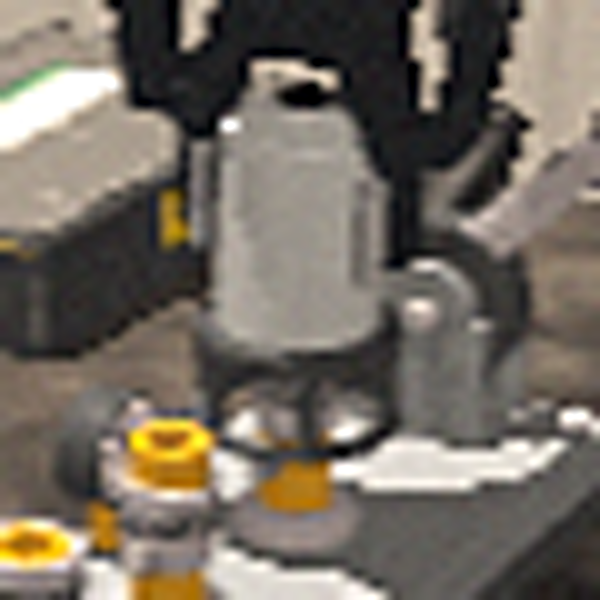

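Emit:
servo_tool:
  plan: [0,0,-0.2,0,0,0,-1,0,0,-0.15,0,0,0,-1,0,0,0,0,0,0,-1]

```text
t: 22.0
position: [0.5281, -0.1396, 0.1212]
ee_rot: [-2.252, -2.19, -0.0]
wrist_force: [1.6, -3.0, -6.0]
gripper_width: 0.0519
```

Emit:
servo_tool:
  plan: [0,0,-0.15,0,0,0,-1,0,0,0,0,0,0,-1]

```text
t: 22.2
position: [0.528, -0.1395, 0.1217]
ee_rot: [-2.252, -2.189, 0.0]
wrist_force: [4.9, -3.9, -21.0]
gripper_width: 0.0515
```

Tug gives −21 N with no travel, so canister 1 is locked. Releasing it.

Emit:
servo_tool:
  plan: [0,0,0.15,0,0,0,-1,0,0,0,0,0,0,0.3,0,0,0,0,0,0,0.7,0,0,0,0,0,0,1,0,0,0,0,0,0,1]

```text
t: 22.7
position: [0.5281, -0.1395, 0.1219]
ee_rot: [2.252, 2.19, 0.001]
wrist_force: [-1.1, 0.5, 0.2]
gripper_width: 0.0853
```

Emit:
servo_tool:
  plan: [0,0,-4,0,0,0,1,0,0,-4.5,0,0,0,1,0,0,-4.5,0,0,0,1,4.4,-0.7,0,0,0,0,1,4.5,-0.7,0,0,0,0,1]

```text
t: 23.2
position: [0.5165, -0.05, 0.2531]
ee_rot: [2.253, 2.186, 0.003]
wrist_force: [0.1, 0.2, -0.6]
gripper_width: 0.0853
```

Emit:
servo_tool:
  plan: [4.5,-0.7,0,0,0,0,1,4.5,-0.7,0,0,0,0,1,4.5,-0.7,0,0,0,0,1,4.5,-0.7,0,0,0,0,1,4.5,-0.7,0,0,0,0,1]

```text
t: 23.7
position: [0.4872, 0.1775, 0.252]
ee_rot: [2.252, 2.19, 0.001]
wrist_force: [1.2, -0.7, 0.5]
gripper_width: 0.0856
```

Emit:
servo_tool:
  plan: [3.5,-0.8,0,0,0,0,1,3,-1.2,0,0,0,0,1,0,0,0,0,0,0,1]

```text
t: 24.0
position: [0.4683, 0.244, 0.2518]
ee_rot: [-2.248, -2.194, -0.001]
wrist_force: [0.5, -0.8, 0.1]
gripper_width: 0.0858
```

```bash
python3 - <<'E'
from h import *
p,Rm,o=pose();print(p,Rm.round(3),o["wrist_force"],o["gripper_width"])
im=get("wrist","w19");np.save("w19.npy",im,allow_pickle=True)
im=get("scene");crop(im,240,140,370,300,4.5,"s19c")
E
```

```text
[0.46829414 0.24400527 0.25179375] [[ 0.025  1.    -0.   ]
 [ 1.    -0.025  0.001]
 [ 0.001 -0.    -1.   ]] [ 0.52244521 -0.79693296  0.10903535] 0.08582814272934328
```

View pics/w19.png

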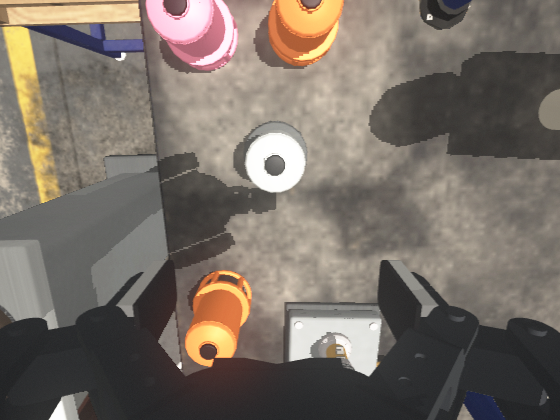

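View pics/s19c.png

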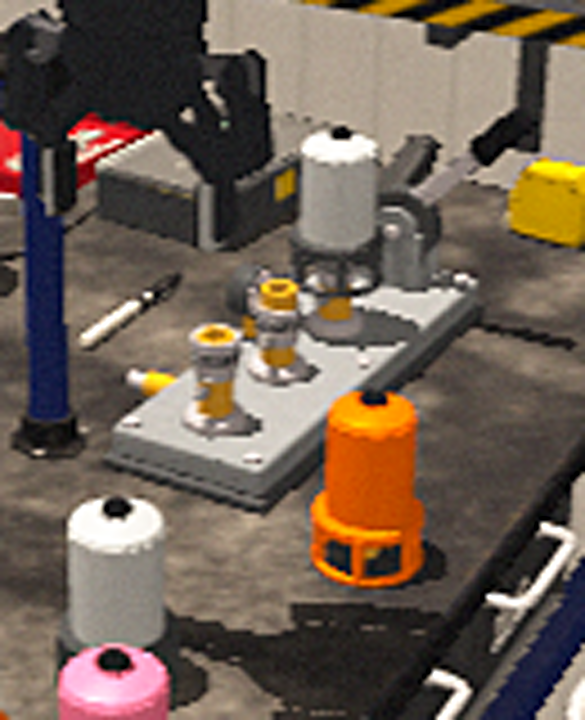

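```bash
python3 - <<'E'
from h import *
im=np.load("w19.npy",allow_pickle=True).item()
print(plane(im,274.5,165,.110))
E
```

```text
[0.46685578 0.27017849 0.11      ]
```

Emit:
servo_tool:
  plan: [2.6,-0.1,4.2,0,0,0,1,0,0,4.5,0,0,0,1,0,0,0,0,0,0,1,0,0,0,0,0,0,1]

```text
t: 24.5
position: [0.47, 0.2664, 0.1653]
ee_rot: [-2.253, -2.189, 0.001]
wrist_force: [-0.0, 0.2, 0.0]
gripper_width: 0.085
```

```bash
python3 - <<'E'
from h import *
p,Rm,o=pose();print(p,Rm.round(3))
im=get("wrist","w20");np.save("w20.npy",im,allow_pickle=True)
crop(im,180,120,380,300,3.5,"w20c")
E
```

```text
[0.46997475 0.26638773 0.16532703] [[ 0.029  1.    -0.001]
 [ 1.    -0.029 -0.   ]
 [-0.    -0.001 -1.   ]]
```

View pics/w20c.png

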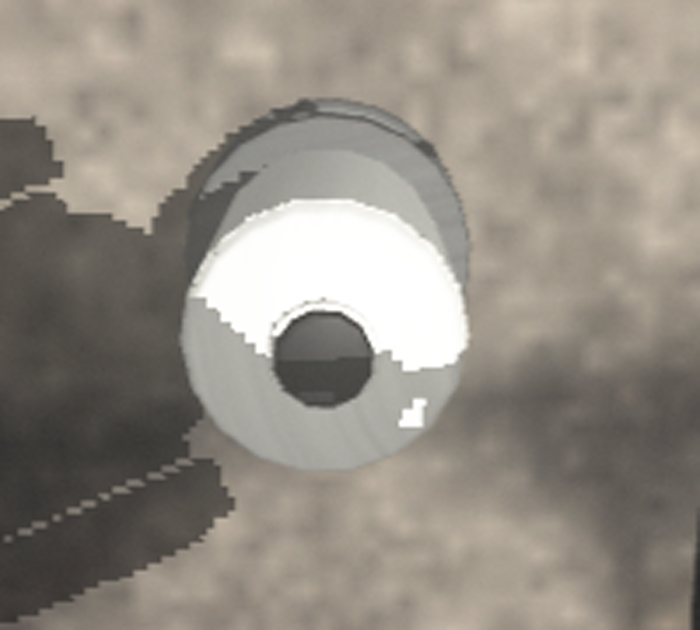

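```bash
python3 - <<'E'
from h import *
im=np.load("w20.npy",allow_pickle=True).item()
q=plane(im,272.3,222,.110);p,Rm,o=pose();print(q,Rm.T@(q-p))
E
```

```text
[0.46723107 0.27002248 0.11      ] [ 0.00324212 -0.00337881  0.05632175]
```

Emit:
servo_tool:
  plan: [0.28,-0.28,4,0,0,0,1,0,0,4,0,0,0,1,0,0,3.3,0,0,0,1,0,0,0,0,0,0,1,0,0,0,0,0,0,1]

```text
t: 25.05
position: [0.4678, 0.2702, 0.0536]
ee_rot: [2.252, 2.189, 0.003]
wrist_force: [1.1, 0.3, 0.0]
gripper_width: 0.0852
```

Emit:
servo_tool:
  plan: [0,0,0,0,0,0,-1,0,0,0,0,0,0,-1,0,0,0,0,0,0,-1,0,0,0,0,0,0,-1]
  grip_force: 60

```text
t: 25.45
position: [0.4679, 0.2705, 0.0536]
ee_rot: [2.251, 2.189, 0.006]
wrist_force: [1.2, -1.5, 9.8]
gripper_width: 0.0517
```

Emit:
servo_tool:
  plan: [0,0,-1,0,0,0,-1,0,0,-3,0,0,0,-1,0,0,-4,0,0,0,-1,0,0,-4,0,0,0,-1,0,0,-4,0,0,0,-1]

```text
t: 25.95
position: [0.466, 0.2699, 0.2141]
ee_rot: [-2.252, -2.19, 0.0]
wrist_force: [1.0, -1.0, -3.7]
gripper_width: 0.0517
```

```bash
python3 - <<'E'
from h import *
p,Rm,o=pose();print(p,Rm.round(3),o["wrist_force"],o["gripper_width"])
im=get("wrist","w21");np.save("w21.npy",im,allow_pickle=True)
E
```

```text
[0.4660192  0.26988187 0.21405412] [[ 0.028  1.    -0.   ]
 [ 1.    -0.028  0.   ]
 [ 0.    -0.    -1.   ]] [ 1.04095985 -0.97070965 -3.6863237 ] 0.0516539650644232
```

View pics/w21.png

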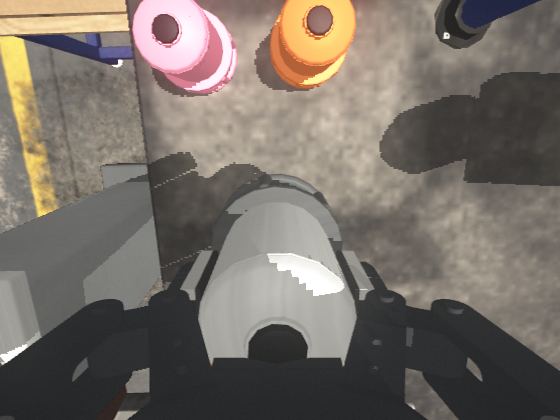

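Emit:
servo_tool:
  plan: [-3,0.3,-3,0,0,0,-1,-4,0.5,0,0,0,0,-1,-4.2,0.6,0,0,0,0,-1,-4.2,1,0,0,0,0,-1,-4.2,1,0,0,0,0,-1]

```text
t: 26.5
position: [0.4947, 0.0717, 0.2423]
ee_rot: [2.252, 2.19, 0.001]
wrist_force: [1.1, -0.2, -2.9]
gripper_width: 0.0518
```

Emit:
servo_tool:
  plan: [-4.2,1.2,0,0,0,0,-1,-4.2,1.3,0,0,0,0,-1,-3.3,1.2,0,0,0,0,-1,0,0,0,0,0,0,-1,0,0,0,0,0,0,-1]

```text
t: 27.0
position: [0.5284, -0.0452, 0.2418]
ee_rot: [-2.254, -2.188, 0.0]
wrist_force: [-0.7, -0.3, -2.8]
gripper_width: 0.0523
```

Emit:
servo_tool:
  plan: [-1.0,0.3,2,0,0,0,-1,0,0,3,0,0,0,-1,0,0,3,0,0,0,-1,0,0,0.9,0,0,0,-1,0,0,0,0,0,0,-1]

```text
t: 27.5
position: [0.5311, -0.0539, 0.1522]
ee_rot: [-2.25, -2.19, 0.002]
wrist_force: [0.7, 0.2, -2.3]
gripper_width: 0.0518
```

Emit:
servo_tool:
  plan: [0,0,0,0,0,0,-1,0,0,0,0,0,0,-1]

```text
t: 27.7
position: [0.5322, -0.0547, 0.1541]
ee_rot: [2.251, 2.189, 0.002]
wrist_force: [-0.4, -0.3, -3.0]
gripper_width: 0.0521
```

```bash
python3 - <<'E'
from h import *
p,Rm,o=pose();print(p,Rm.round(3),o["wrist_force"],o["gripper_width"])
im=get("wrist");print("m0",plane(im,*brass(im,285,88,w=34)[0],.095))
im=get("scene");crop(im,280,180,330,230,12,"s22c")
E
```

```text
[ 0.53217226 -0.05469995  0.15406938] [[ 0.028  1.     0.002]
 [ 1.    -0.028 -0.   ]
 [-0.     0.002 -1.   ]] [-0.36687052 -0.2533666  -3.01661727] 0.05214307716789682
m0 [0.5349148 0.0289808 0.095    ]
```

View pics/s22c.png

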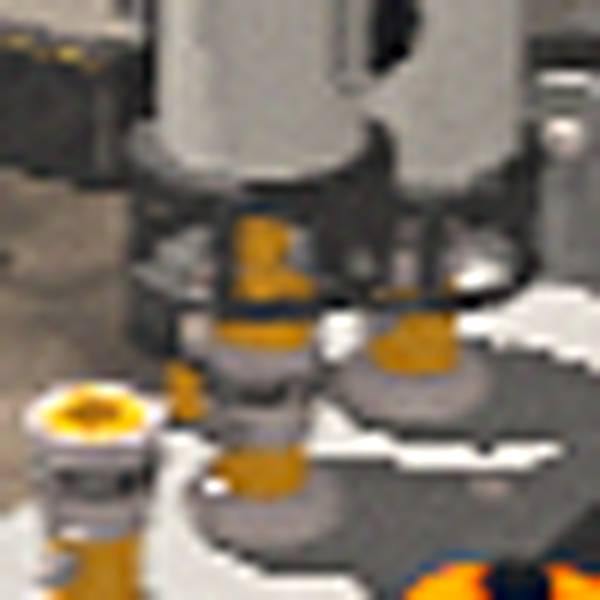

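Emit:
servo_tool:
  plan: [-0.04,-0.06,0.3,0,0,0,-1,0,0,0.3,0,0,0,-1,0,0,0.3,0,0,0,-1,0,0,0.2,0,0,0,-1,0,0,0,0,0,0,-1]

```text
t: 28.3
position: [0.5309, -0.0553, 0.1412]
ee_rot: [-2.252, -2.19, 0.0]
wrist_force: [0.5, 0.6, -2.7]
gripper_width: 0.0518
```

Emit:
servo_tool:
  plan: [0,0,0.3,0,0,0,-1,0,0,0.3,0,0,0,-1,0,0,0,0,0,0,-1]

```text
t: 28.6
position: [0.5309, -0.0552, 0.1352]
ee_rot: [-2.252, -2.19, 0.0]
wrist_force: [0.5, -0.0, -4.0]
gripper_width: 0.0521
```

Emit:
servo_tool:
  plan: [0,0,0.3,0,0,0,-1,0,0,0.3,0,0,0,-1,0,0,0.3,0,0,0,-1,0,0,0,0,0,0,-1]

```text
t: 29.0
position: [0.5309, -0.0552, 0.1262]
ee_rot: [-2.252, -2.19, 0.0]
wrist_force: [-0.1, 0.1, -3.5]
gripper_width: 0.052
```

Emit:
servo_tool:
  plan: [0,0,0.3,0,0,0,-1,0,0,0.1,0,0,0,-1,0,0,0,0,0,0,-1]

```text
t: 29.3
position: [0.531, -0.0555, 0.1223]
ee_rot: [2.252, 2.19, -0.0]
wrist_force: [1.4, -3.9, -11.0]
gripper_width: 0.0519
```

Emit:
servo_tool:
  plan: [0,0,0.15,0,0,0,-1,0,0,0,0,0,0,-1]

```text
t: 29.5
position: [0.531, -0.0554, 0.1212]
ee_rot: [2.252, 2.19, -0.0]
wrist_force: [0.6, -2.6, -2.1]
gripper_width: 0.0523
```

Emit:
servo_tool:
  plan: [0,0,0.15,0,0,0,-1,0,0,0,0,0,0,-1]

```text
t: 29.7
position: [0.5311, -0.0554, 0.1209]
ee_rot: [2.251, 2.19, 0.001]
wrist_force: [-5.0, -2.9, 13.3]
gripper_width: 0.0521
```

Emit:
servo_tool:
  plan: [0,0,0.05,0,0,0,-1,0,0,0,0,0,0,-1]

```text
t: 29.9
position: [0.5311, -0.0554, 0.1208]
ee_rot: [2.251, 2.189, 0.001]
wrist_force: [-6.3, -3.7, 18.9]
gripper_width: 0.0521
```

```bash
python3 - <<'E'
from h import *
im=get("scene");crop(im,280,180,330,230,12,"s23c")
E
```

```text
(no output)
```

View pics/s23c.png

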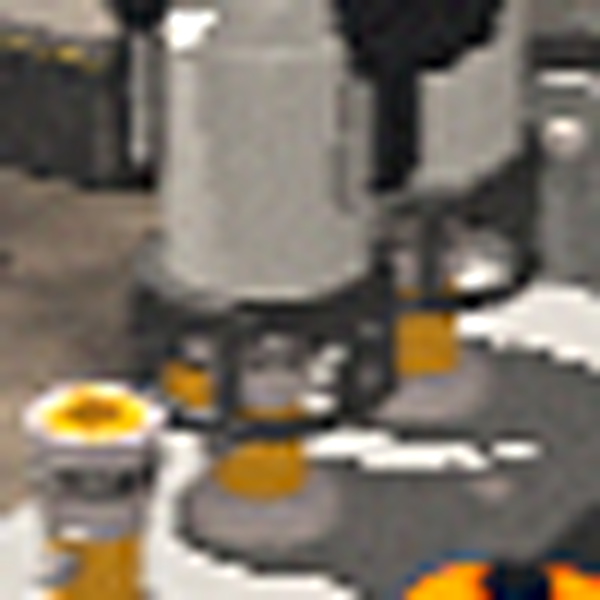

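Sleeve 1 is now up: brass shows from y 410 to 500 below it, where it started at 450 before. Tug test next.

Emit:
servo_tool:
  plan: [0,0,-0.2,0,0,0,-1,0,0,-0.15,0,0,0,-1,0,0,-0.13,0,0,0,-1,0,0,0,0,0,0,-1]

```text
t: 30.35
position: [0.5309, -0.0552, 0.1226]
ee_rot: [-2.252, -2.189, 0.001]
wrist_force: [4.3, -4.6, -20.2]
gripper_width: 0.052
```

Emit:
servo_tool:
  plan: [0,0,0.15,0,0,0,-1,0,0,0,0,0,0,0.3,0,0,0,0,0,0,0.7,0,0,0,0,0,0,1,0,0,0,0,0,0,1]

```text
t: 30.85
position: [0.5311, -0.0551, 0.1227]
ee_rot: [2.252, 2.19, 0.001]
wrist_force: [0.7, -0.9, 1.2]
gripper_width: 0.0855
```

Emit:
servo_tool:
  plan: [0,0,-4,0,0,0,1,0,0,-4.5,0,0,0,1,0,0,-4.5,0,0,0,1,-3,0,0,0,0,0,0,-4,0,0,0,0,0,-1]

```text
t: 31.35
position: [0.5294, -0.1249, 0.2543]
ee_rot: [2.247, 2.191, 0.003]
wrist_force: [0.9, -0.8, -0.0]
gripper_width: 0.0593
```

```bash
python3 - <<'E'
from h import *
p,Rm,o=pose();print(p,Rm.round(3),o["wrist_force"],o["gripper_width"])
im=get("wrist","w24");np.save("w24.npy",im,allow_pickle=True)
im=get("scene");crop(im,240,140,370,300,4.5,"s24c")
E
```

```text
[ 0.52936383 -0.12488555  0.25434857] [[ 0.025  1.     0.003]
 [ 1.    -0.025 -0.001]
 [-0.001  0.003 -1.   ]] [ 0.8592563  -0.80737849 -0.03682759] 0.0592861186705496
```

View pics/w24.png

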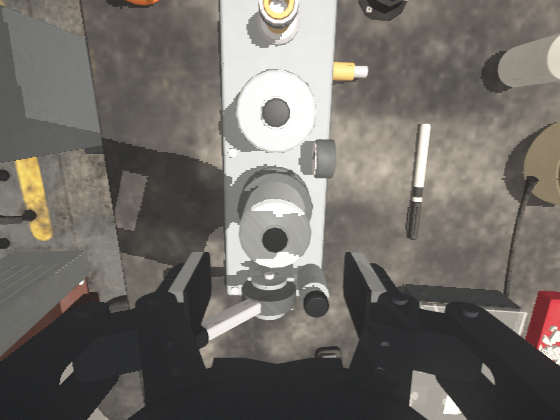

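View pics/s24c.png

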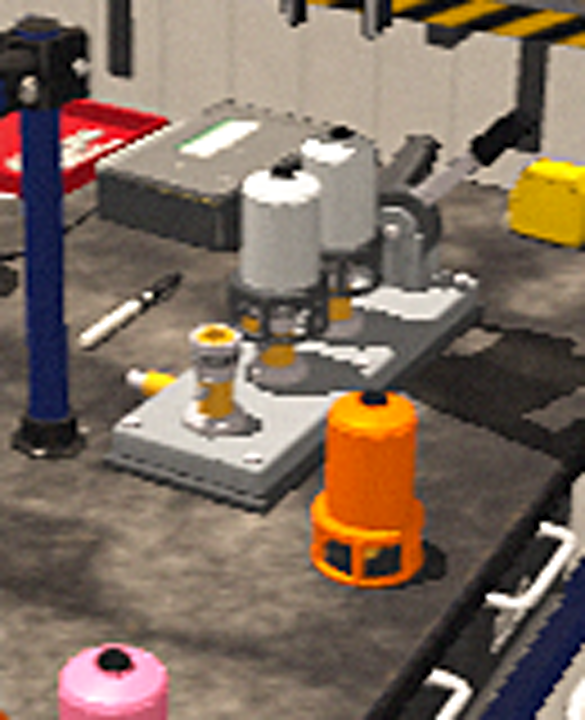

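```bash
python3 - <<'E'
from h import *
im=np.load("w24.npy",allow_pickle=True).item()
crop(im,240,260,350,330,6,"w24c")
for u,v in ((316,302),): print(plane(im,u,v,.102))
E
```

```text
[ 0.56552091 -0.23597064  0.102     ]
```

View pics/w24c.png

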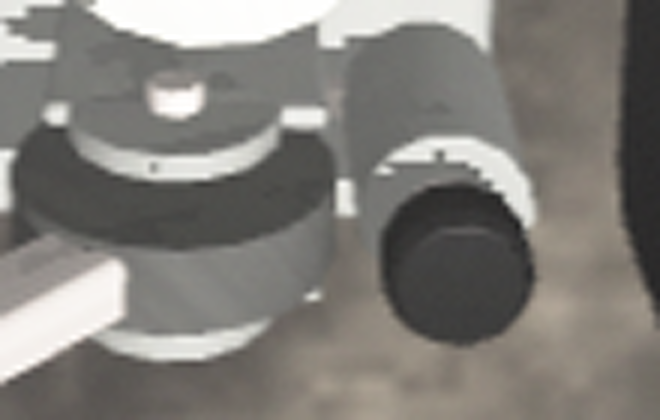

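Emit:
servo_tool:
  plan: [-3.8,1.4,0,0,0,0,-1,-3.8,1.4,0,0,0,0,-1,-3.9,1.2,0,0,0,0,-1,0,0,4,0,0,0,-1,0,0,4,0,0,0,-1]

```text
t: 31.95
position: [0.5661, -0.2422, 0.1718]
ee_rot: [2.253, 2.187, 0.001]
wrist_force: [1.0, -0.1, -0.7]
gripper_width: 0.0
```

Emit:
servo_tool:
  plan: [0,0,0,0,0,0,-1,0,0,0,0,0,0,-1]

```text
t: 32.15
position: [0.5661, -0.241, 0.1731]
ee_rot: [-2.252, -2.19, 0.0]
wrist_force: [0.1, 0.0, 0.2]
gripper_width: -0.0001
```

```bash
python3 - <<'E'
from h import *
p,Rm,o=pose();print(p,Rm.round(3),o["wrist_force"],o["gripper_width"])
im=get("wrist","w25");np.save("w25.npy",im,allow_pickle=True)
print(proj(im,p),proj(im,[p[0],p[1],.102]))
E
```

```text
[ 0.56605488 -0.24102494  0.17305825] [[ 0.028  1.    -0.001]
 [ 1.    -0.028  0.   ]
 [ 0.    -0.001 -1.   ]] [0.08163165 0.01180597 0.2436409 ] -7.874517741878616e-05
[276.69291515 266.53847277] [276.87559052 219.89452135]
```

View pics/w25.png

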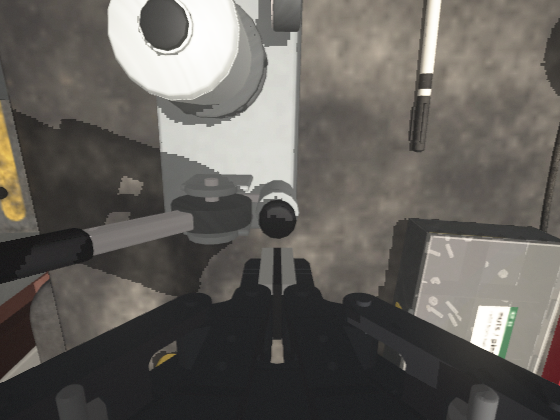

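Emit:
servo_tool:
  plan: [0,0,3.5,0,0,0,-1,0,0,2.6,0,0,0,-1,0,0,0,0,0,0,-1,0,0,0,0,0,0,-1]

```text
t: 32.6
position: [0.5667, -0.2415, 0.1135]
ee_rot: [2.25, 2.189, 0.001]
wrist_force: [0.1, -0.5, 0.2]
gripper_width: 0.0
```

Emit:
servo_tool:
  plan: [0,0,0.5,0,0,0,-1,0,0,0.5,0,0,0,-1,0,0,0.5,0,0,0,-1,0,0,0.15,0,0,0,-1,0,0,0,0,0,0,-1]

```text
t: 33.1
position: [0.5663, -0.2415, 0.0952]
ee_rot: [2.252, 2.189, 0.001]
wrist_force: [2.3, -0.3, 4.3]
gripper_width: -0.0001
```

Emit:
servo_tool:
  plan: [0,0,0.1,0,0,0,-1,0,0,0,0,0,0,-1,0,0,0,0,0,0,-1,0,0,0,0,0,0,-1,0,0,0,0,0,0,-1]

```text
t: 33.6
position: [0.566, -0.2414, 0.0941]
ee_rot: [2.252, 2.19, 0.0]
wrist_force: [4.1, -1.3, 5.5]
gripper_width: 0.0002
```

Emit:
servo_tool:
  plan: [0,0,0,0,0,0,-1,0,0,0,0,0,0,-1,0,0,0,0,0,0,-1]

```text
t: 33.9
position: [0.566, -0.2414, 0.0941]
ee_rot: [2.252, 2.19, 0.0]
wrist_force: [4.9, -1.4, 5.4]
gripper_width: 0.0
```

```bash
python3 - <<'E'
from h import *
p,Rm,o=pose();print(p,o["wrist_force"])
im=get("wrist","w26")
im=get("scene");crop(im,260,140,390,260,6,"s26c")
E
```

```text
[ 0.56602102 -0.24142068  0.09409425] [ 4.91041973 -1.4064975   5.44309459]
```

View pics/w26.png

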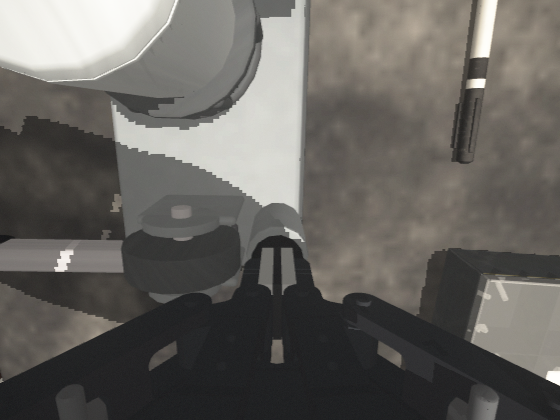

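View pics/s26c.png

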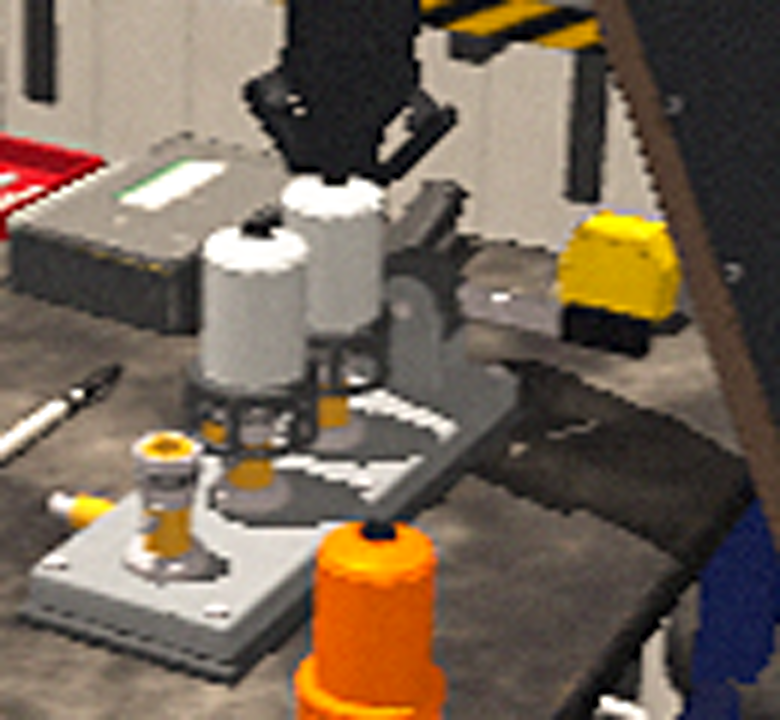

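Lever is down. Lifting off and checking.

Emit:
servo_tool:
  plan: [0,0,-1,0,0,0,-1,0,0,-4,0,0,0,-1,0,0,-4.5,0,0,0,-1,0,0,-4,0,0,0,-1,0,0,0,0,0,0,-1]

```text
t: 34.5
position: [0.5665, -0.2417, 0.2343]
ee_rot: [2.248, 2.186, 0.003]
wrist_force: [-0.3, -0.0, -0.3]
gripper_width: -0.0001
```

Emit:
servo_tool:
  plan: [4,-3,-2,0,0,0,-1,3,-3,-2,0,0,0,-1,0,-3,0,0,0,0,-1,0,0,0,0,0,0,-1,0,0,0,0,0,0,-1]

```text
t: 35.0
position: [0.4793, -0.1716, 0.2674]
ee_rot: [-2.252, -2.189, 0.001]
wrist_force: [0.6, -0.7, 0.1]
gripper_width: -0.0002
```

```bash
python3 - <<'E'
from h import *
p,Rm,o=pose();print(p,o["wrist_force"])
im=get("wrist","w27")
for n,u,v,z in (): pass
np.save("w27.npy",im,allow_pickle=True)
im=get("scene");crop(im,260,140,390,260,6,"s27c")
im=get("top","t27")
E
```

```text
[ 0.47929794 -0.17156635  0.26742933] [ 0.61374298 -0.71154115  0.13890833]
```

View pics/w27.png

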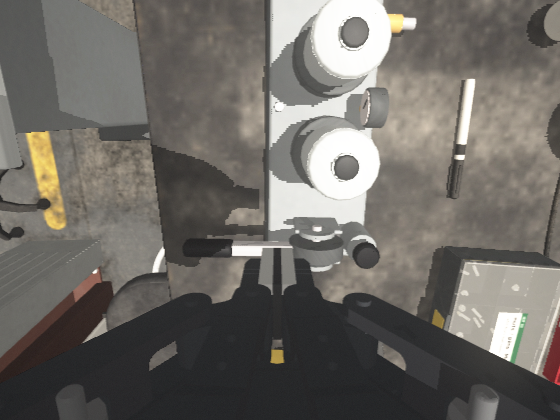

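View pics/s27c.png

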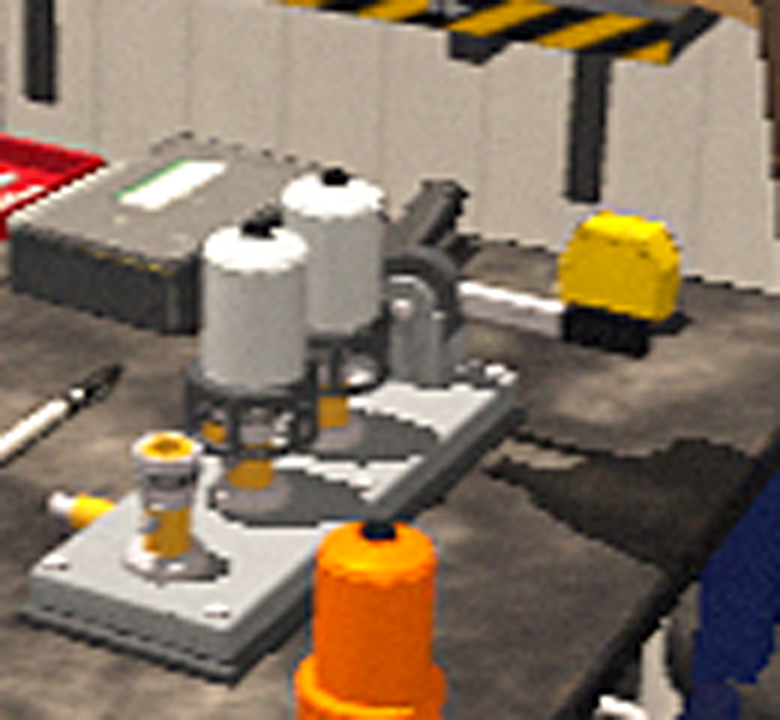

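View pics/t27.png

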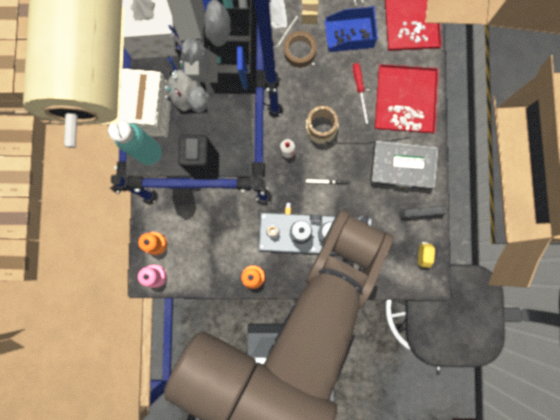

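```bash
python3 - <<'E'
from h import *
im=np.load("w27.npy",allow_pickle=True).item()
h=np.array([.5208,-.2415])
for a in (0,.1,.4):
  L=.141; print(a,proj(im,[h[0]-L*np.cos(a),-.2358,.075+L*np.sin(a)+.01]))
print([x.round(1) for x in (proj(im,[.5312,-.0555,.181]),proj(im,[.5277,-.1402,.181]))])
r.hand_in()
E
```

```text
0 [182.2904162  249.22540729]
0.1 [179.15211524 254.67241129]
0.4 [177.9776892  273.06868958]
[array([356.6,  29.4]), array([347. , 167.2])]
the job is handed in; nothing more can be done
```

Both canisters on the bench were the plain silver ones. They are now locked on the dock, in couplers 1 and 2, and I handed the job in at about 35 s.

**What I did:** I raised the vent lever to its top notch and pulled back the sleeves of couplers 1 and 2. I then pressed a canister home in each, and only after that pressed the release button. The orange and pink look-alikes were left alone. The first pull on sleeve 2 didn't hold, because the sleeve blocked with about 43 N upward. I gripped it lower and the second pull caught.

**Last checks:**
- **Canisters:** each resisted an upward tug of about 20 N with no more than 2 mm of play. Both look upright, and their tops are within about 3 pixels of the predicted positions in the last wrist picture.
- **Sleeves:** the scene pictures show sleeves 1 and 2 forward on the canisters. Sleeve 0 was never touched and is still forward.
- **Lever:** it is down. Its tip is at row 247, against 249 expected when level and 273 at the lower notch.
- **Surroundings:** the gripper was clear of everything, and the tape measure, stapler, marker and glue bottle look unmoved.

None of the final checks failed or disagreed. I judged the sleeve and lever positions from pictures and forces, since their joint readings are not available.

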